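Pin the sprung arm of a thread tensioner

TASK

Set the thread tensioner for wrapping: first lift the thread spool off its round plate and stand it upright on the bench. Then draw the long pin from the slanting rack, put its tip down through the eye of the sprung arm on to the plate and, with it, swing the arm counter-clockwise (from above) against its spring, tip sliding on the plate, until it drops into the plate's unmarked blind hole; seat it fully home and let go, so that it stands upright and holds the arm. Leave the short pin in the rack and do not disturb the jar, the yellow bottle and the wash bottle.

Things in the scene. Friction and masses are not known exactly. Their poses are not given: they have to be found in the camera images.
- tensioner: Thread tensioner, fixed to the bench: dark square steel foot 200 x 200 x 10 mm, on it a round bare steel plate 196 mm in diameter, 28 mm thick (top 38 mm above the bench), in its middle a pivot post up to 66 mm above the bench. Origin: underside of the foot, on the pivot's axis; x and y along the foot's sides.
- tensioner_pivot (a point): Point on the pivot's axis at the height of the plate's top; axes of the tensioner. The plate has one blind hole, 11.4 mm in diameter, 20 mm deep, flat bottom, 85 mm from this axis, on the circle along which the arm's eye travels. Where on the circle is not given and differs each time: it is under the eye at an arm angle somewhere between 0.8 and 1.4 rad.
- tension_arm (a joint): Angle (rad) of the tensioner's flat aluminium arm: 0 at rest on its stop, growing counter-clockwise seen from above, up to 1.75. At 0 the arm points 2.39 rad counter-clockwise from the x axis of the tensioner. A spring always drives it back to 0; at the eye it pulls with about 1.2 N at 0 and 2.9 N at 1.1 rad.
- eye_center (a point): Centre of the round eye (through hole, 14 mm) in the arm, 85 mm from the pivot axis. The arm is 33 mm wide there; its underside is 3 mm and its top 11 mm above the plate, this point halfway; it ends 101 mm from the axis. x points along the arm, away from the pivot. A coil spring and a wire ring stand on the arm, up to 28 mm above the plate, within 55 mm of the pivot.
- spool_center (a point): Thread spool, red with black flanges, a loose upright cylinder 33 mm in diameter and 38 mm high, about 0.05 kg, standing on the round plate in the arm's way. The point is its centre, 19 mm above its underside; z along its axis.
- pin_rack: Wooden pin rack fixed to the bench, base 125 x 140 x 8 mm, origin under its centre. Its block, 124 mm wide, has a sloping face that looks up and to -x, its normal 0.45 rad (26 degrees) from vertical, with two square sockets 12 mm wide, 54 mm deep along that normal; mouths at x -5, y +31 and -31, z 75 mm. The block's upper edge is 91 mm high at x 26 mm.
- long_pin_grip (a point): Long steel pin, about 0.09 kg, in either socket, leaning with the rack: knurled round grip 18 mm thick, 46 mm long, whose lower end is a collar 22 mm wide, 4 mm thick, resting on the rack's face; below it a shank 10 mm thick, 50 mm long, narrowing over its last 6 mm to 5 mm. The point is the middle of the grip, 23 mm above the collar's underside; z along the pin, from tip to grip.
- long_pin_tip (a point): Centre of the long pin's flat tip, 73 mm below long_pin_grip along the pin; same axes.
- short_pin_grip (a point): Short pin in the other socket, to be left there: the same diameters, but the grip is only 26 mm and the shank 26 mm long. The point is the middle of its grip, 13 mm above the collar's underside.
- jar_center (a point): Bystander: glass jar with a dark green lid, 68 mm in diameter, 113 mm high; point at half height. Besides the things listed, fixed clutter up to 80 mm high stands beyond x = 0.72 m left of y = 0.19 m, taller things beyond x = 0.80 m, low ones nearer than x = 0.38 m left of y = 0.10 m.
- bottle_center (a point): Bystander: small yellow bottle with an orange cap, 30 mm in diameter, 74 mm high; point at half height. In front of it a thin fishing rod lies level across the bench at x = 0.33 m (right end at y = -0.28 m), 130 mm up, on a rest at y = -0.15 m. Overhead a sloping ceiling closes the room: x + 0.55 z stays below 1.24 m.
- wash_bottle_center (a point): Bystander: slim white wash bottle with a thin bent spout, body 53 mm in diameter, 176 mm high over all; point 60 mm above its underside. A desk lamp hangs over the near right: its shade fills x 0.18 to 0.33, y -0.36 to -0.19, z 0.49 to 0.66 m; its thin arm runs on from there to x 0.52, y -0.71, z 0.59 m, and its stand from there down to x 0.64, y -0.55 on the bench.

How it is judged:
By the outcome, as a careful person would: the job done as asked, in the order asked, and still so for the second after the job is handed in, with the robot touching nothing.
It also fails if it takes over 72 s, if anything falls off the work surface, if the arm or the gripper's body presses on something with over 40 N, if the wrist force passes 120 N, or if a joint passes its speed limit or range.

ROBOT

A 7-joint arm with a two-finger parallel gripper is mounted at the origin on a cart in front of the work surface, level with it; the furniture and walls round the work are solid. World frame = base frame: x ahead of the robot, y to its left, z up, the work surface at z = 0. Lengths are in m, angles in degrees, forces in N, time in s.
With the tool pointing down it reaches from about 0.35 to 0.9 m from the base axis. Payload 7.2 kg.
Tool frame: the origin (TCP) lies on the centre line of the jaws, within the pads' length; the fingertips stand 19 mm ahead of it and the grasp point (between the pads) is the TCP; z points along the fingers, y is the line along which they close (so a half turn about z gives the same grasp; the last joint's range is limited). The gripper opens to 85 mm and grips with 20 to 120 N. Pads are 22 mm wide; open, the fingers measure 114 mm over their backs; the gripper's body (76 mm by 85 mm) begins 54 mm behind the grasp point. The pads swing forward as they close: fully open they stand 13 mm farther back than shut.
Start: joints at [-69.511, 23.554, -0.728, 91.456, 0.321, 64.991, -4.71], TCP at [0.258, 0.569, 0.229] pointing down, gripper open.
Joint ranges: [-169.25, 169.25], [-16.82, 113.86], [-84.01, 82.57], [7.8, 145.47], [-59.2, 239.2], [7.22, 106.19], [-163.78, 163.78]. Speed limits (degrees/s): [136.94, 136.94, 172.46, 172.46, 180, 180, 180].

INTERFACE

Orientations are given as a 3x3 rotation matrix whose columns are the frame's x, y, z axes.
In Python, from cell import manip, cams, workorder gives the robot as it stands.
- The arm moves only by the shell command python3 -m handwheel 'ROWS'. ROWS is JSON, a list of rows, each an object with "jaw": the closure, from 0 (fully open) to 1 (shut); "delta_pos": the shift along the tool's x, y, z normalised to -1 to 1, where 1 is 0.25 m, a list of three; "turn": the turn, a rotation vector about the tool's x, y, z normalised to -1 to 1, where 1 is 45 degrees, a list of three. A call has 1 to 5 rows; each row is the pose to reach, as a shift and turn from the pose commanded when the call began, along the tool's axes at that moment; what a row does not reach only later rows make up. A row lasts 1/10 s, in which the tool goes at most 50 mm and 8.59 degrees, less where a joint would pass 70% of its speed; a pose out of reach is approached as far as the arm can. A call with a number of a shift or a turn outside -1 to 1 is refused whole. A call with a gripper value outside its range is refused whole. The fingers move at their own pace and stop on an object; the grip force is fixed at half the most. Time passes only in rows, so rows that repeat a pose let the fingers close. It gives the time, the measured TCP pose, the force, the opening and the grip force at its end, in the units of the state.
- manip.state(): the state, without advancing time (a new reading comes with each control period).
- cams.grab_frame(name): name is "side" or "top" or "wrist"; returns a dict with "image" (400x640x3 uint8, red, green, blue), "mtx" (3x3 intrinsics, pixels), "cam_to_world" (4x4, takes a point from camera to world coordinates); the wrist camera has in their place "hand_eye" (4x4, takes a point from camera to tool coordinates, whose origin is the TCP and whose axes are the flange's). Camera axes: x right, y down, z forward; pixel columns grow to the right and rows downward; lengths in m; the calibration is good to about 2 mm. A picture is of the moment at which its call begins: read the wrist's pose just before it. There is no depth.
- workorder.job_done(): hands the job in; it is judged then, once.
The state is a dict: "clock": time; "q": joint angles; "joint_vel": joint speeds; "tau": joint torques, N m; "ee_pos": TCP position; "orientation": TCP orientation; "wrist_force": force on the tool from outside, world axes, zero at the start; "wrist_torque": the same for the moment, N m; "finger_gap": finger opening in m; "finger_force": force on a finger pad.
Only numpy, scipy, OpenCV 4.12 (cv2) and the standard library are available. Lean on these libraries where they do the work, as an engineer would, in place of code of your own. Each camera call takes 0.05 s, during which the arm holds its last target. There are 200 camera calls.

## Working session

There is one attempt and no reset: what is moved stays moved. The work goes in short steps, Python scripts to look and compute and a shell command to move; the robot and the scene stay as the last step left them, time stands still between calls to the robot, and variables do not carry over. Pictures are saved under pics/ and viewed, at most 10 in all, crops included, and the job is handed in when it is done.

```bash
mkdir -p pics; ls; python3 - <<'E'
from cell import manip,cams
import cv2,numpy as np,pickle
s=manip.state();print({k:np.round(v,3).tolist() for k,v in s.items()})
for n in("side","top"):
    f=cams.grab_frame(n);pickle.dump(f,open(f"pics/{n}.pkl","wb"))
    cv2.imwrite(f"pics/{n}0.png",f["image"][:,:,::-1]);print(n,f["mtx"].round(1).tolist(),f["cam_to_world"].round(3).tolist())
E
```

```text
pics
{'clock': 0.0, 'q': [-69.512, 23.602, -0.729, 91.504, 0.32, 64.99, -4.708], 'joint_vel': [-0.048, -0.06, -0.008, 0.036, 0.046, -0.003, -0.006], 'tau': [-0.0, -60.062, 0.682, -29.942, 0.014, 0.01, 0.0], 'ee_pos': [0.258, 0.569, 0.228], 'orientation': [[-0.911, 0.413, -0.001], [0.413, 0.911, -0.002], [-0.0, -0.002, -1.0]], 'wrist_force': [0.363, -0.026, -0.065], 'wrist_torque': [-0.007, 0.012, -0.021], 'finger_force': 0.0, 'finger_gap': 0.085}
side [[472.5, 0.0, 320.6], [0.0, 472.5, 201.8], [0.0, 0.0, 1.0]] [[0.161, -0.855, 0.493, -0.071], [-0.987, -0.138, 0.081, -0.123], [-0.001, -0.5, -0.866, 1.191], [0.0, 0.0, 0.0, 1.0]]
top [[463.1, 0.0, 318.5], [0.0, 463.1, 197.7], [0.0, 0.0, 1.0]] [[-0.006, -0.982, 0.187, 0.303], [-1.0, 0.004, -0.011, -0.03], [0.01, -0.187, -0.982, 1.41], [0.0, 0.0, 0.0, 1.0]]
```

View pics/side0.png

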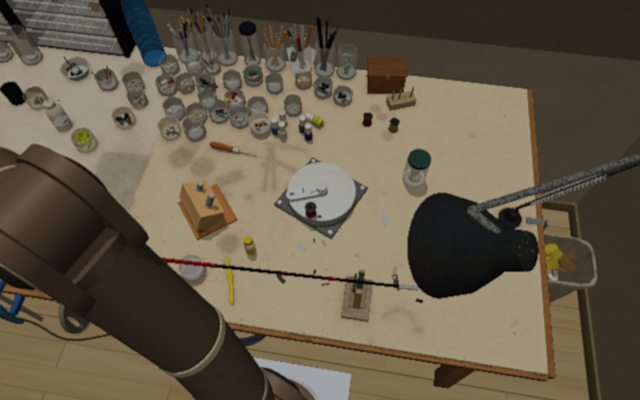

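View pics/top0.png

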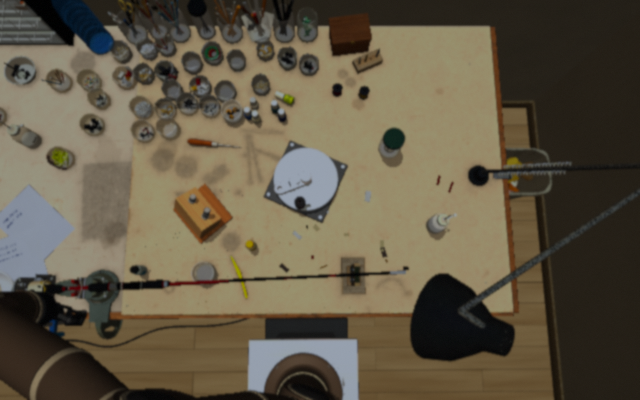

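The side view shows the rack at (207,207), tensioner at (321,195), spool at (311,210) and yellow bottle at (249,245). In the top view they are at (203,213), (306,180), (300,203) and (251,245), with the jar at (392,140) and the wash bottle at (437,223). Next I'll enlarge both regions.

```bash
cat > h.py <<'E'
import numpy as np,pickle,cv2
def ray(f,u,v,z,T=None):
    T=f["cam_to_world"] if T is None else T
    d=T[:3,:3]@np.linalg.solve(f["mtx"],[u,v,1.]);o=T[:3,3]
    return o+d*(z-o[2])/d[2]
def proj(f,P,T=None):
    T=f["cam_to_world"] if T is None else T
    p=f["mtx"]@(T[:3,:3].T@(np.asarray(P,float)-T[:3,3]));return p[:2]/p[2]
def tri(fs,uvs):
    A=np.zeros((3,3));b=np.zeros(3)
    for f,(u,v) in zip(fs,uvs):
        T=f["cam_to_world"];d=T[:3,:3]@np.linalg.solve(f["mtx"],[u,v,1.]);d/=np.linalg.norm(d)
        M=np.eye(3)-np.outer(d,d);A+=M;b+=M@T[:3,3]
    return np.linalg.solve(A,b)
load=lambda n:pickle.load(open(f"pics/{n}.pkl","rb"))
E
python3 - <<'E'
from h import *
t=load("top");s=load("side")
def c(f,x,y,w=100,h=75): return cv2.resize(f["image"][y:y+h,x:x+w,::-1],(400,300),interpolation=cv2.INTER_CUBIC)
im=np.vstack([np.hstack([c(t,256,140),c(t,160,175)]),np.hstack([c(s,270,157),c(s,165,168)])])
cv2.imwrite("pics/crop.png",np.clip(im*1.4,0,255).astype(np.uint8))
print("plate",ray(t,306,180,.038),ray(s,321,193,.038),"bottle",tri([t,s],[(251,245),(249,245)]),"jar",tri([t,s],[(393,138),(419,160)]))
E
```

```text
plate [ 0.61940682 -0.00865047  0.038     ] [ 0.61415022 -0.01097845  0.038     ] bottle [0.42323755 0.15370911 0.03738604] jar [ 0.73540433 -0.27086454  0.08922997]
```

View pics/crop.png

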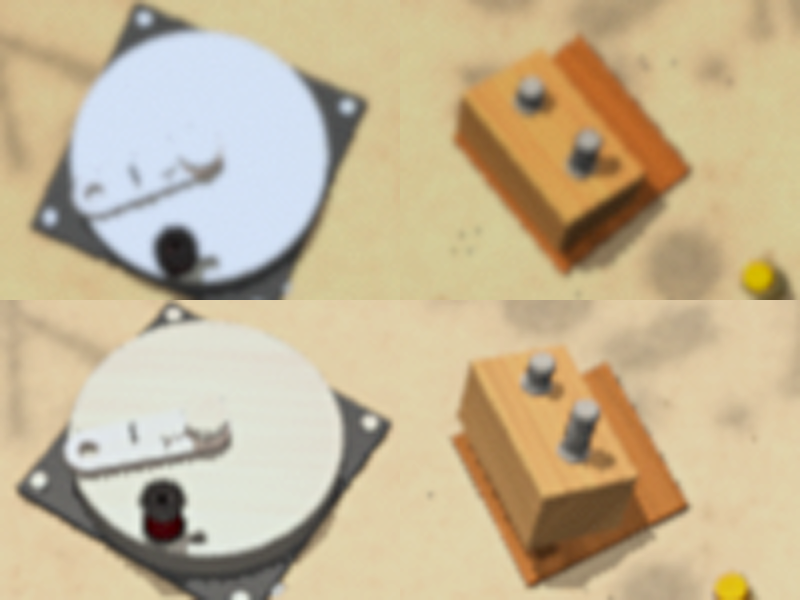

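The top crop shows the eye at (93,189), pivot at (200,157) and spool at (176,248). The lower-right pin at (586,150) is longer, so it's the long one. I'll triangulate the rack block's corners and the pins.

```bash
python3 - <<'E'
from h import *
t=load("top");s=load("side")
T=lambda u,v,r:(256+u/4,140+v/4) if r==0 else (160+(u-400)/4,175+v/4)
S=lambda u,v,r:(270+u/4,157+(v-300)/4) if r==0 else (165+(u-400)/4,168+(v-300)/4)
for n,a,b,r in [("A upper",(543,52),(567,347),1),("B left",(462,100),(471,362),1),("C low",(566,220),(540,496),1),("D right",(645,177),(637,477),1),
 ("base right",(690,170),(690,508),1),("base top",(580,37),(605,365),1),("base low",(566,273),(530,585),1),("long top",(592,135),(588,406),1),("long collar",(580,168),(575,448),1),("short top",(531,82),(543,358),1),("short collar",(530,106),(536,386),1),
 ("eye",(93,189),(88,447),0),("spool top",(177,240),(162,495),0),("plate c",(200,157),(205,440),0),("screw1",(144,18),(173,314),0),("screw2",(347,105),(370,423),0),("screw3",(48,216),(38,481),0)]:
    p,q=T(*a,r),S(*b,r);P=tri([t,s],[p,q]);print(n,P.round(4),np.hypot(*(proj(t,P)-p)).round(2),np.hypot(*(proj(s,P)-q)).round(2))
E
```

```text
A upper [0.5916 0.3162 0.0608] 0.78 0.81
B left [0.5491 0.3641 0.0953] 0.71 0.75
C low [0.4631 0.2909 0.0817] 0.07 0.08
D right [0.4972 0.2383 0.0618] 0.42 0.46
base right [ 0.5124  0.2166 -0.0055] 0.68 0.73
base top [0.6154 0.3048 0.0024] 0.18 0.19
base low [0.4326 0.3081 0.0018] 0.26 0.28
long top [0.5201 0.2681 0.1103] 0.06 0.07
long collar [0.5013 0.2799 0.0828] 0.87 0.93
short top [0.5627 0.3171 0.0913] 0.4 0.42
short collar [0.5474 0.3206 0.078 ] 0.38 0.4
eye [0.5971 0.071  0.0399] 0.42 0.44
spool top [0.5523 0.008  0.0668] 0.02 0.02
plate c [ 0.6248 -0.0092  0.0255] 0.25 0.26
screw1 [0.741  0.0346 0.0092] 0.36 0.37
screw2 [ 0.6711 -0.1244  0.0045] 0.39 0.41
screw3 [0.5837 0.1077 0.0043] 0.57 0.61
```

```bash
cat >> h.py <<'E'
from scipy.spatial.transform import Rotation as Ro
def frame(z,y):
    z=np.array(z,float);z/=np.linalg.norm(z);y=np.array(y,float);y-=z*(y@z);y/=np.linalg.norm(y);return np.c_[np.cross(y,z),y,z]
DOWN=[0,0,-1]
def go(p,z=DOWN,y=(0,1,0)):
    from cell import manip
    s=manip.state();R0=np.array(s["orientation"]);d=R0.T@(np.array(p)-s["ee_pos"])/.25
    c=[R0.T@frame(z,np.array(y)*k) for k in(1,-1)];r=min([Ro.from_matrix(m).as_rotvec() for m in c],key=np.linalg.norm)/np.radians(45)
    print("d",d.round(4).tolist(),"turn",r.round(4).tolist(),"t",round(s["clock"],1),"at",np.round(s["ee_pos"],4),"q",np.round(s["q"],0),"gap",round(s["finger_gap"],4))
def grab(n):
    from cell import manip,cams
    s=manip.state();f=cams.grab_frame(n)
    if n=="wrist":
        T=np.eye(4);T[:3,:3]=s["orientation"];T[:3,3]=s["ee_pos"];f["cam_to_world"]=T@f["hand_eye"]
    return f
def save(f,name):
    pickle.dump(f,open(f"pics/{name}.pkl","wb"));cv2.imwrite(f"pics/{name}.png",f["image"][:,:,::-1])
E
python3 - <<'E'
from h import *
t=load("top");s=load("side")
print(ray(t,256+177/4,140+240/4,.076),ray(s,270+162/4,157+195/4,.076))
print(ray(t,256+93/4,140+189/4,.049),ray(s,270+88/4,157+147/4,.049))
print("place px345,232",ray(t,345,232,0))
go([.545,.02,.26])
E
```

```text
[0.55062199 0.00764398 0.076     ] [0.54721827 0.00696011 0.076     ]
[0.59483932 0.07149412 0.049     ] [0.59212265 0.06821559 0.049     ]
place px345,232 [ 0.46463134 -0.12713556  0.        ]
d [-1.9522, -1.5252, -0.125] turn [-0.0019, -0.0003, -0.5421] t 0.1 at [0.258  0.5688 0.2281] q [-70.  24.  -1.  91.   0.  65.  -5.] gap 0.0852
```

```bash
python3 -m handwheel '[{"jaw":0,"delta_pos":[-0.15,-0.12,-0.02],"turn":[0,0,0]},{"jaw":0,"delta_pos":[-0.3,-0.24,-0.04],"turn":[0,0,0]},{"jaw":0,"delta_pos":[-0.45,-0.36,-0.06],"turn":[0,0,0]},{"jaw":0,"delta_pos":[-0.6,-0.48,-0.08],"turn":[0,0,0]},{"jaw":0,"delta_pos":[-0.75,-0.6,-0.1],"turn":[0,0,0]}]'
python3 -m handwheel '[{"jaw":0.3,"delta_pos":[-0.15,-0.12,0],"turn":[0,0,0]},{"jaw":0.3,"delta_pos":[-0.3,-0.24,0],"turn":[0,0,0]},{"jaw":0.3,"delta_pos":[-0.45,-0.36,0],"turn":[0,0,0]},{"jaw":0.3,"delta_pos":[-0.6,-0.48,0],"turn":[0,0,0]},{"jaw":0.3,"delta_pos":[-0.75,-0.6,0],"turn":[0,0,0]}]'
python3 -c "
from h import *
go([.545,.02,.26])"
```

```text
clock: 0.6
ee_pos: [0.3674, 0.3531, 0.2538]
orientation: [[-0.911, 0.413, -0.0], [0.413, 0.911, -0.0], [0.0, -0.0, -1.0]]
wrist_force: [0.8, -0.1, 0.4]
finger_gap: 0.085
finger_force: 0.0
clock: 1.1
ee_pos: [0.4761, 0.1392, 0.2539]
orientation: [[-0.911, 0.413, 0.0], [0.413, 0.911, 0.0], [0.0, 0.0, -1.0]]
wrist_force: [0.6, 0.7, 0.2]
finger_gap: 0.0598
finger_force: 0.0
d [-0.4477, -0.3205, -0.0245] turn [0.0002, 0.0, -0.5419] t 1.1 at [0.4761 0.1392 0.2539] q [-34.   9.  14. 108.  -3.  63.  47.] gap 0.0598
```

```bash
python3 -m handwheel '[{"jaw":0.3,"delta_pos":[-0.45,-0.32,-0.02],"turn":[0,0,-0.54]},{"jaw":0.3,"delta_pos":[-0.45,-0.32,-0.02],"turn":[0,0,-0.54]},{"jaw":0.3,"delta_pos":[-0.45,-0.32,-0.02],"turn":[0,0,-0.54]},{"jaw":0.3,"delta_pos":[-0.45,-0.32,-0.02],"turn":[0,0,-0.54]},{"jaw":0.3,"delta_pos":[-0.45,-0.32,-0.02],"turn":[0,0,-0.54]}]'
python3 -m handwheel '[{"jaw":0.3,"delta_pos":[0,0,0],"turn":[0,0,0]},{"jaw":0.3,"delta_pos":[0,0,0],"turn":[0,0,0]}]'
python3 -c "
from h import *
f=grab('wrist');save(f,'w1');print(f['cam_to_world'].round(3))"
```

```text
clock: 1.6
ee_pos: [0.5455, 0.0194, 0.2585]
orientation: [[-1.0, 0.005, -0.001], [0.005, 1.0, -0.001], [0.001, -0.001, -1.0]]
wrist_force: [0.2, 0.8, -0.2]
finger_gap: 0.06
finger_force: 0.0
clock: 1.8
ee_pos: [0.5446, 0.0234, 0.2587]
orientation: [[-1.0, 0.0, -0.001], [0.0, 1.0, 0.001], [0.001, 0.001, -1.0]]
wrist_force: [0.6, -0.5, -0.3]
finger_gap: 0.0597
finger_force: 0.0
[[ 0.001  0.963  0.268  0.476]
 [ 1.    -0.001  0.001  0.023]
 [ 0.001  0.268 -0.963  0.404]
 [ 0.     0.     0.     1.   ]]
```

View pics/w1.png

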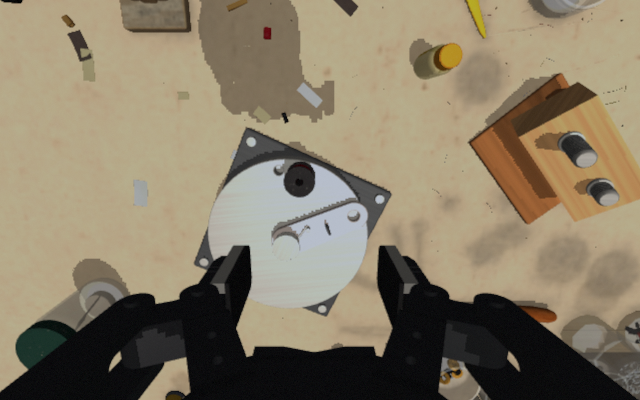

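The wrist view shows the blind hole at (279,170) beside the spool top at (299,182). The eye is at (352,216), and the foot screws are at (251,142), (380,199), (322,309) and (204,262).

```bash
python3 - <<'E'
from h import *
f=load("w1");r=lambda u,v,z:ray(f,u,v,z)[:2]
im=f["image"]
sc=[r(u,v,.010) for u,v in[(251,142),(380,199),(322,309),(204,262)]]
g=cv2.cvtColor(im,cv2.COLOR_RGB2GRAY)
# refine hole: dark blob near 279,170 ; crop for checking
cv2.imwrite("pics/w1c.png",cv2.resize(im[130:290,190:390,::-1],(800,640))[:600])
c=np.mean(sc,0);e=r(352.5,216,.049);h=r(279,170,.038);sp=r(299,182,.076)
print("piv",c,"eye",e,"hole",h,"spool",sp)
for n,p in("eye",e),("hole",h),("spool",sp):
    d=p-c;print(n,np.hypot(*d),np.arctan2(d[1],d[0]))
E
```

```text
piv [ 0.62571293 -0.00843592] eye [0.5917166  0.06867495] hole [ 0.53944184 -0.01650979] spool [0.5455533  0.00814517]
eye 0.08427239738399947 1.9860369326912268
hole 0.08664807819309849 -3.0482772576180643
spool 0.0818565727653389 2.937618500119286
```

View pics/w1c.png

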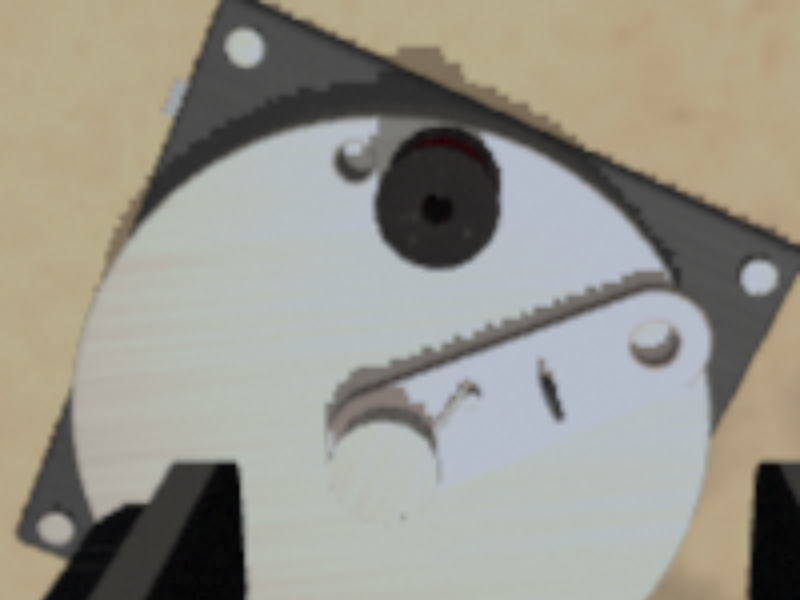

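```bash
python3 -c "
from h import *
go([.547,.008,.065])"
```

```text
d [-0.0097, -0.0619, 0.775] turn [0.0007, -0.0005, -0.0001] t 1.9 at [0.5447 0.0234 0.2588] q [-21.  14.  17. 101.  -4.  65.  87.] gap 0.0598
```

```bash
python3 -m handwheel '[{"jaw":0.3,"delta_pos":[-0.01,-0.062,0.2],"turn":[0,0,0]},{"jaw":0.3,"delta_pos":[-0.01,-0.062,0.4],"turn":[0,0,0]},{"jaw":0.3,"delta_pos":[-0.01,-0.062,0.6],"turn":[0,0,0]},{"jaw":0.3,"delta_pos":[-0.01,-0.062,0.6],"turn":[0,0,0]}]'
python3 -m handwheel '[{"jaw":0.3,"delta_pos":[0,0,0.09],"turn":[0,0,0]},{"jaw":0.3,"delta_pos":[0,0,0.175],"turn":[0,0,0]},{"jaw":0.3,"delta_pos":[0,0,0.175],"turn":[0,0,0]},{"jaw":0.5,"delta_pos":[0,0,0.175],"turn":[0,0,0]},{"jaw":0.6,"delta_pos":[0,0,0.175],"turn":[0,0,0]}]'
python3 -m handwheel '[{"jaw":0.7,"delta_pos":[0,0,0],"turn":[0,0,0]},{"jaw":0.7,"delta_pos":[0,0,0],"turn":[0,0,0]},{"jaw":0.7,"delta_pos":[0,0,0],"turn":[0,0,0]}]'
python3 -m handwheel '[{"jaw":0.7,"delta_pos":[0,0,-0.1],"turn":[0,0,0]},{"jaw":0.7,"delta_pos":[0,0,-0.2],"turn":[0,0,0]},{"jaw":0.7,"delta_pos":[0,0,-0.35],"turn":[0,0,0]},{"jaw":0.7,"delta_pos":[0,0,-0.35],"turn":[0,0,0]}]'
python3 -c "
from h import *
go([.465,-.127,.12])"
```

```text
clock: 2.25
ee_pos: [0.543, 0.0073, 0.1036]
orientation: [[-1.0, 0.0, -0.011], [0.0, 1.0, -0.001], [0.011, -0.001, -1.0]]
wrist_force: [-0.8, -0.5, 0.3]
finger_gap: 0.0599
finger_force: 0.0
clock: 2.75
ee_pos: [0.549, 0.0067, 0.0673]
orientation: [[-1.0, 0.001, 0.003], [0.001, 1.0, 0.001], [-0.003, 0.001, -1.0]]
wrist_force: [-0.3, 0.7, 0.2]
finger_gap: 0.0341
finger_force: 0.2
clock: 3.05
ee_pos: [0.5492, 0.0068, 0.0676]
orientation: [[-1.0, 0.002, 0.004], [0.002, 1.0, 0.001], [-0.004, 0.001, -1.0]]
wrist_force: [-1.3, 0.9, 7.7]
finger_gap: 0.0291
finger_force: 58.6
clock: 3.45
ee_pos: [0.551, 0.0062, 0.1586]
orientation: [[-1.0, 0.002, 0.009], [0.002, 1.0, 0.001], [-0.009, 0.001, -1.0]]
wrist_force: [-0.1, 0.4, 0.5]
finger_gap: 0.0291
finger_force: 59.3
d [0.3441, -0.5337, 0.1502] turn [0.0018, 0.012, -0.0027] t 3.5 at [0.551  0.0062 0.1586] q [-18.  21.  16. 108.  -7.  52.  91.] gap 0.0291
```

```bash
python3 -m handwheel '[{"jaw":0.7,"delta_pos":[0.07,-0.11,0],"turn":[0,0,0]},{"jaw":0.7,"delta_pos":[0.14,-0.22,0],"turn":[0,0,0]},{"jaw":0.7,"delta_pos":[0.24,-0.37,0.05],"turn":[0,0.01,0]},{"jaw":0.7,"delta_pos":[0.34,-0.53,0.1],"turn":[0,0.01,0]},{"jaw":0.7,"delta_pos":[0.34,-0.53,0.15],"turn":[0,0.01,0]}]'
python3 -m handwheel '[{"jaw":0.7,"delta_pos":[0,0,0.1],"turn":[0,0,0]},{"jaw":0.7,"delta_pos":[0,0,0.2],"turn":[0,0,0]},{"jaw":0.7,"delta_pos":[0,0,0.28],"turn":[0,0,0]},{"jaw":0.7,"delta_pos":[0,0,0.28],"turn":[0,0,0]}]'
python3 -c "
from h import *
go([.465,-.127,.0305])
save(grab('side'),'s2');save(grab('top'),'t2')
s=load('s2');t=load('t2')
a=cv2.resize(s['image'][200:300,300:440,::-1],(560,400));cv2.imwrite('pics/s2c.png',a)"
```

```text
clock: 3.95
ee_pos: [0.459, -0.1316, 0.1155]
orientation: [[-1.0, 0.01, -0.008], [0.01, 1.0, -0.002], [0.008, -0.002, -1.0]]
wrist_force: [0.2, -1.1, -0.1]
finger_gap: 0.029
finger_force: 59.4
clock: 4.35
ee_pos: [0.4605, -0.1255, 0.0434]
orientation: [[-1.0, 0.002, -0.011], [0.002, 1.0, 0.001], [0.011, 0.001, -1.0]]
wrist_force: [-0.6, 0.4, -0.0]
finger_gap: 0.0291
finger_force: 59.4
d [-0.0185, -0.0061, 0.0515] turn [0.0008, -0.0146, -0.002] t 4.3 at [ 0.4605 -0.1255  0.0434] q [ -4.  25.  16. 122. -12.  35. 111.] gap 0.0291
```

View pics/s2c.png

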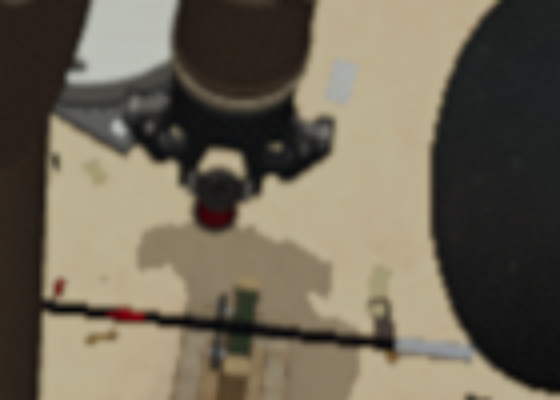

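The spool hangs upright in the jaws at crop (217,200), over bare bench. I'll lower it gently.

```bash
python3 -m handwheel '[{"jaw":0.7,"delta_pos":[0,0,0.025],"turn":[0,-0.01,0]},{"jaw":0.7,"delta_pos":[0,0,0.04],"turn":[0,-0.01,0]},{"jaw":0.7,"delta_pos":[0,0,0.046],"turn":[0,-0.01,0]},{"jaw":0.7,"delta_pos":[0,0,0.046],"turn":[0,-0.01,0]},{"jaw":0.7,"delta_pos":[0,0,0.046],"turn":[0,-0.01,0]}]'
python3 -c "
from h import *
go([.465,-.127,.0296])"
```

```text
clock: 4.95
ee_pos: [0.4619, -0.1261, 0.0338]
orientation: [[-1.0, 0.002, 0.0], [0.002, 1.0, 0.0], [-0.0, 0.0, -1.0]]
wrist_force: [0.5, 0.3, -0.1]
finger_gap: 0.0289
finger_force: 59.4
d [-0.0123, -0.0036, 0.0168] turn [0.0, 0.0003, -0.0021] t 5.0 at [ 0.4619 -0.1261  0.0338] q [ -3.  26.  16. 122. -12.  33. 111.] gap 0.0289
```

```bash
python3 -m handwheel '[{"jaw":0.7,"delta_pos":[0,0,0.008],"turn":[0,0,0]},{"jaw":0.7,"delta_pos":[0,0,0.012],"turn":[0,0,0]},{"jaw":0.7,"delta_pos":[0,0,0.012],"turn":[0,0,0]},{"jaw":0.7,"delta_pos":[0,0,0.012],"turn":[0,0,0]}]'
```

```text
clock: 5.35
ee_pos: [0.4618, -0.1261, 0.0306]
orientation: [[-1.0, 0.002, -0.0], [0.002, 1.0, 0.0], [0.0, 0.0, -1.0]]
wrist_force: [-0.2, -0.8, -0.8]
finger_gap: 0.0286
finger_force: 59.4
```

```bash
python3 -m handwheel '[{"jaw":0.7,"delta_pos":[0,0,0.006],"turn":[0,0,0]},{"jaw":0.7,"delta_pos":[0,0,0.006],"turn":[0,0,0]},{"jaw":0.7,"delta_pos":[0,0,0.006],"turn":[0,0,0]}]'
```

```text
clock: 5.65
ee_pos: [0.4621, -0.1261, 0.0296]
orientation: [[-1.0, 0.002, 0.001], [0.002, 1.0, 0.0], [-0.001, 0.0, -1.0]]
wrist_force: [-1.3, 0.4, 7.5]
finger_gap: 0.029
finger_force: 60.3
```

Contact. Now I'll release, retreat and head for the rack.

```bash
python3 -m handwheel '[{"jaw":0.55,"delta_pos":[0,0,0],"turn":[0,0,0]},{"jaw":0.4,"delta_pos":[0,0,0],"turn":[0,0,0]},{"jaw":0.3,"delta_pos":[0,0,0],"turn":[0,0,0]},{"jaw":0.3,"delta_pos":[0,0,0],"turn":[0,0,0]},{"jaw":0.3,"delta_pos":[0,0,0],"turn":[0,0,0]}]'
python3 -m handwheel '[{"jaw":0.3,"delta_pos":[0,0,-0.1],"turn":[0,0,0]},{"jaw":0.3,"delta_pos":[0,0,-0.25],"turn":[0,0,0]},{"jaw":0.3,"delta_pos":[0,0,-0.45],"turn":[0,0,0]},{"jaw":0.3,"delta_pos":[0,0,-0.65],"turn":[0,0,0]},{"jaw":0.3,"delta_pos":[0,0,-0.85],"turn":[0,0,0]}]'
python3 -c "
from h import *
go([.545,-.02,.26])
zp=np.array([.65*np.sin(.45),-.76*np.sin(.45),np.cos(.45)]);g=np.array([.5095,.2766,.0957])
for yy in ([-.76,-.65,0],[.65,-.76,0]):
  print(yy);go(g+zp*.12,-zp,yy)
"
```

```text
clock: 6.15
ee_pos: [0.4617, -0.1261, 0.029]
orientation: [[-1.0, 0.002, -0.0], [0.002, 1.0, 0.0], [0.0, 0.0, -1.0]]
wrist_force: [-0.3, -0.8, -0.4]
finger_gap: 0.0597
finger_force: 0.0
clock: 6.65
ee_pos: [0.4612, -0.1262, 0.2437]
orientation: [[-1.0, 0.002, -0.0], [0.002, 1.0, -0.0], [0.0, -0.0, -1.0]]
wrist_force: [1.3, -0.4, -0.7]
finger_gap: 0.06
finger_force: 0.0
d [-0.3342, 0.4253, -0.0653] turn [-0.0001, -0.0, -0.0024] t 6.7 at [ 0.4612 -0.1262  0.2437] q [ -9.   8.  21. 111.  -3.  61. 103.] gap 0.06
[-0.76, -0.65, 0]
d [-0.326, 1.453, 0.1596] turn [-0.2468, 0.5369, 1.0776] t 6.7 at [ 0.4612 -0.1262  0.2437] q [ -9.   8.  21. 111.  -3.  61. 103.] gap 0.06
[0.65, -0.76, 0]
d [-0.326, 1.453, 0.1596] turn [-0.5487, 0.2031, -0.8878] t 6.7 at [ 0.4612 -0.1262  0.2437] q [ -9.   8.  21. 111.  -3.  61. 103.] gap 0.06
```

```bash
python3 -m handwheel '[{"jaw":0.35,"delta_pos":[-0.04,0.18,0],"turn":[-0.03,0.06,0.13]},{"jaw":0.35,"delta_pos":[-0.08,0.36,0],"turn":[-0.06,0.13,0.26]},{"jaw":0.35,"delta_pos":[-0.12,0.54,0],"turn":[-0.09,0.2,0.4]},{"jaw":0.35,"delta_pos":[-0.16,0.72,0],"turn":[-0.12,0.27,0.54]},{"jaw":0.35,"delta_pos":[-0.16,0.72,0],"turn":[-0.12,0.27,0.54]}]'
python3 -c "
from h import *
zp=np.array([.65*np.sin(.45),-.76*np.sin(.45),np.cos(.45)]);g=np.array([.5095,.2766,.0957])
go(g+zp*.12,-zp,[-.76,-.65,0])
"
```

```text
clock: 7.15
ee_pos: [0.5029, 0.06, 0.2406]
orientation: [[-0.89, 0.416, -0.187], [0.395, 0.908, 0.137], [0.227, 0.048, -0.973]]
wrist_force: [0.0, -0.9, 0.4]
finger_gap: 0.0558
finger_force: 0.0
d [0.1019, 0.703, 0.2097] turn [-0.128, 0.2631, 0.542] t 7.2 at [0.5029 0.06   0.2406] q [-20.  18.  18. 100. -14.  74.  69.] gap 0.0558
```

```bash
python3 -m handwheel '[{"jaw":0.35,"delta_pos":[0.03,0.18,0.05],"turn":[-0.03,0.06,0.13]},{"jaw":0.35,"delta_pos":[0.05,0.36,0.1],"turn":[-0.06,0.13,0.26]},{"jaw":0.35,"delta_pos":[0.08,0.54,0.15],"turn":[-0.09,0.2,0.4]},{"jaw":0.35,"delta_pos":[0.1,0.7,0.21],"turn":[-0.13,0.26,0.54]},{"jaw":0.35,"delta_pos":[0.1,0.7,0.21],"turn":[-0.13,0.26,0.54]}]'
python3 -m handwheel '[{"jaw":0.35,"delta_pos":[0,0,0],"turn":[0,0,0]},{"jaw":0.35,"delta_pos":[0,0,0],"turn":[0,0,0]}]'
python3 -c "
from h import *
save(grab('wrist'),'w2')
zp=np.array([.65*np.sin(.45),-.76*np.sin(.45),np.cos(.45)]);g=np.array([.5095,.2766,.0957])
go(g+zp*.12,-zp,[-.76,-.65,0])
f=load('w2');print(proj(f,g),proj(f,g+.023*zp),proj(f,g-.023*zp))
im=f['image'][:,:,::-1].copy()
for k in(-.023,.023):cv2.circle(im,tuple(int(x) for x in proj(f,g+k*zp)),3,(0,255,0),1)
cv2.imwrite('pics/w2m.png',im)
"
```

```text
clock: 7.65
ee_pos: [0.5423, 0.2341, 0.2014]
orientation: [[-0.585, 0.761, -0.282], [0.685, 0.649, 0.33], [0.434, -0.0, -0.901]]
wrist_force: [-0.3, 0.0, -0.2]
finger_gap: 0.0555
finger_force: 0.0
clock: 7.85
ee_pos: [0.5438, 0.228, 0.2045]
orientation: [[-0.586, 0.762, -0.275], [0.688, 0.647, 0.328], [0.428, 0.003, -0.904]]
wrist_force: [0.4, 0.2, 0.1]
finger_gap: 0.0558
finger_force: 0.0
d [0.0237, 0.0216, 0.016] turn [0.0064, 0.0094, -0.0026] t 7.9 at [0.5439 0.228  0.2048] q [-26.  29.  17.  92. -31.  75.  42.] gap 0.0557
[319.87201929 187.12217406] [320.49641445 193.83260428] [319.34044676 181.40931684]
```

View pics/w2m.png

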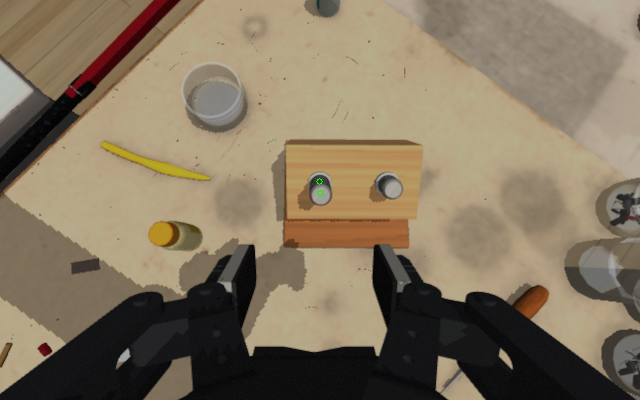

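The long pin appears at (320,187), right at the predicted marks, and the rack edges run parallel to the image axes, so the tool is square to the rack. I'll segment the pin for a fine correction.

```bash
python3 - <<'E'
from h import *
f=load('w2');im=f['image'].astype(int)
m=((im.max(2)-im.min(2))<25)
for v in range(166,212,2):
    x=np.where(m[v,295:345])[0]+295
    print(v,(x.min(),x.max(),len(x)) if len(x) else None, im[v,320].tolist())
zp=np.array([.65*np.sin(.45),-.76*np.sin(.45),np.cos(.45)]);g=np.array([.5095,.2766,.0957])
R=f["cam_to_world"][:3,:3]
for k,rr in((.023,.009),(-.019,.011)):
  P=g+k*zp; x=np.array([-.65*.9,.76*.9,.434]); 
  print(k,proj(f,P),proj(f,P+x*rr),proj(f,P-x*rr))
E
```

```text
166 None [182, 137, 88]
168 None [181, 143, 92]
170 None [181, 152, 97]
172 (np.int64(317), np.int64(322), 6) [146, 144, 138]
174 (np.int64(313), np.int64(326), 14) [153, 151, 143]
176 (np.int64(311), np.int64(328), 18) [65, 64, 62]
178 (np.int64(309), np.int64(329), 21) [68, 66, 65]
180 (np.int64(309), np.int64(330), 22) [67, 66, 65]
182 (np.int64(309), np.int64(330), 22) [57, 56, 55]
184 (np.int64(308), np.int64(330), 23) [99, 97, 92]
186 (np.int64(309), np.int64(330), 22) [136, 133, 126]
188 (np.int64(309), np.int64(330), 22) [166, 162, 153]
190 (np.int64(310), np.int64(330), 21) [169, 165, 157]
192 (np.int64(310), np.int64(330), 21) [168, 163, 156]
194 (np.int64(310), np.int64(331), 22) [163, 158, 151]
196 (np.int64(310), np.int64(331), 22) [162, 158, 150]
198 (np.int64(311), np.int64(330), 20) [164, 159, 151]
200 (np.int64(312), np.int64(329), 18) [162, 158, 150]
202 (np.int64(313), np.int64(327), 15) [159, 154, 147]
204 (np.int64(317), np.int64(324), 8) [117, 114, 108]
206 None [169, 131, 84]
208 None [180, 134, 85]
210 None [181, 138, 89]
0.023 [320.49641445 193.83260428] [320.5355407 182.7175751] [320.45804577 204.73242077]
-0.019 [319.42714326 182.34105184] [319.45727661 170.49818073] [319.39762463 193.9423265 ]
```

```bash
python3 -m handwheel '[{"jaw":0.4,"delta_pos":[0.024,0.022,0],"turn":[0.006,0.009,-0.003]},{"jaw":0.4,"delta_pos":[0.024,0.022,0.1],"turn":[0.006,0.009,-0.003]},{"jaw":0.4,"delta_pos":[0.024,0.022,0.2],"turn":[0.006,0.009,-0.003]},{"jaw":0.4,"delta_pos":[0.024,0.022,0.2],"turn":[0.006,0.009,-0.003]}]'
python3 -c "
from h import *
zp=np.array([.65*np.sin(.45),-.76*np.sin(.45),np.cos(.45)]);g=np.array([.5095,.2766,.0957])
go(g+zp*.004,-zp,[-.76,-.65,0])
"
```

```text
clock: 8.3
ee_pos: [0.528, 0.2548, 0.16]
orientation: [[-0.585, 0.758, -0.289], [0.682, 0.652, 0.33], [0.438, -0.004, -0.899]]
wrist_force: [-0.7, 1.0, -0.1]
finger_gap: 0.0511
finger_force: 0.0
d [-0.0097, 0.0016, 0.2653] turn [-0.006, -0.0048, 0.0018] t 8.3 at [0.528  0.2548 0.16  ] q [-27.  32.  15.  95. -33.  71.  43.] gap 0.0511
```

```bash
python3 -m handwheel '[{"jaw":0.4,"delta_pos":[-0.008,0,0.1],"turn":[-0.003,-0.003,0]},{"jaw":0.4,"delta_pos":[-0.008,0,0.18],"turn":[-0.003,-0.003,0]},{"jaw":0.4,"delta_pos":[-0.008,0,0.24],"turn":[-0.003,-0.003,0]},{"jaw":0.4,"delta_pos":[-0.008,0,0.265],"turn":[-0.003,-0.003,0]},{"jaw":0.4,"delta_pos":[-0.008,0,0.265],"turn":[-0.003,-0.003,0]}]'
python3 -c "
from h import *
zp=np.array([.65*np.sin(.45),-.76*np.sin(.45),np.cos(.45)]);g=np.array([.5095,.2766,.0957])
go(g+zp*.004,-zp,[-.76,-.65,0])
"
```

```text
clock: 8.8
ee_pos: [0.5128, 0.2744, 0.1013]
orientation: [[-0.586, 0.76, -0.281], [0.684, 0.65, 0.331], [0.434, 0.002, -0.901]]
wrist_force: [0.2, -0.0, 0.5]
finger_gap: 0.0513
finger_force: 0.0
d [0.004, -0.0043, 0.0108] turn [0.0017, 0.0012, 0.0013] t 8.8 at [0.5128 0.2744 0.1013] q [-28.  34.  13. 100. -35.  63.  45.] gap 0.0513
```

```bash
python3 -m handwheel '[{"jaw":0.5,"delta_pos":[0.004,-0.004,0.01],"turn":[0,0,0]},{"jaw":0.65,"delta_pos":[0.004,-0.004,0.01],"turn":[0,0,0]},{"jaw":0.8,"delta_pos":[0.004,-0.004,0.01],"turn":[0,0,0]},{"jaw":0.95,"delta_pos":[0.004,-0.004,0.01],"turn":[0,0,0]},{"jaw":0.95,"delta_pos":[0.004,-0.004,0.01],"turn":[0,0,0]}]'
python3 -m handwheel '[{"jaw":0.95,"delta_pos":[0,0,0],"turn":[0,0,0]},{"jaw":0.95,"delta_pos":[0,0,0],"turn":[0,0,0]},{"jaw":0.95,"delta_pos":[0,0,0],"turn":[0,0,0]}]'
python3 -c "
from h import *
zp=np.array([.65*np.sin(.45),-.76*np.sin(.45),np.cos(.45)]);g=np.array([.5095,.2766,.0957])
go(g+zp*.004,-zp,[-.76,-.65,0])
"
```

```text
clock: 9.3
ee_pos: [0.5115, 0.2749, 0.1001]
orientation: [[-0.586, 0.76, -0.279], [0.684, 0.649, 0.331], [0.433, 0.003, -0.901]]
wrist_force: [0.9, -1.6, 5.9]
finger_gap: 0.0155
finger_force: 58.9
clock: 9.6
ee_pos: [0.5115, 0.2748, 0.1001]
orientation: [[-0.586, 0.76, -0.279], [0.684, 0.649, 0.331], [0.433, 0.003, -0.901]]
wrist_force: [1.2, -1.8, 5.9]
finger_gap: 0.0155
finger_force: 58.9
d [0.0018, -0.0015, 0.0045] turn [0.0039, 0.0024, 0.001] t 9.6 at [0.5115 0.2748 0.1001] q [-28.  34.  13. 100. -35.  63.  45.] gap 0.0155
```

```bash
python3 -m handwheel '[{"jaw":0.95,"delta_pos":[0,0,-0.06],"turn":[0,0,0]},{"jaw":0.95,"delta_pos":[0,0,-0.14],"turn":[0,0,0]},{"jaw":0.95,"delta_pos":[0,0,-0.24],"turn":[0,0,0]},{"jaw":0.95,"delta_pos":[0,0,-0.34],"turn":[0,0,0]},{"jaw":0.95,"delta_pos":[0,0,-0.44],"turn":[0,0,0]}]'
python3 -c "
from h import *
go([.52,.13,.22],DOWN,[-.76,-.65,0])
"
```

```text
clock: 10.1
ee_pos: [0.5419, 0.238, 0.2]
orientation: [[-0.586, 0.76, -0.281], [0.684, 0.65, 0.331], [0.434, 0.002, -0.901]]
wrist_force: [0.3, 0.4, -1.5]
finger_gap: 0.0153
finger_force: 58.7
d [-0.2097, -0.3472, -0.1903] turn [0.0021, -0.571, 0.0003] t 10.1 at [0.5419 0.238  0.2   ] q [-26.  30.  16.  92. -31.  75.  42.] gap 0.0153
```

```bash
python3 -m handwheel '[{"jaw":0.95,"delta_pos":[-0.05,-0.09,-0.05],"turn":[0,-0.14,0]},{"jaw":0.95,"delta_pos":[-0.1,-0.18,-0.1],"turn":[0,-0.28,0]},{"jaw":0.95,"delta_pos":[-0.16,-0.26,-0.15],"turn":[0,-0.43,0]},{"jaw":0.95,"delta_pos":[-0.21,-0.35,-0.19],"turn":[0,-0.57,0]},{"jaw":0.95,"delta_pos":[-0.21,-0.35,-0.19],"turn":[0,-0.57,0]}]'
python3 -c "
from h import *
go([.593,.069,.175],DOWN,[-.76,-.65,0])
"
```

```text
clock: 10.6
ee_pos: [0.5177, 0.1289, 0.2199]
orientation: [[-0.65, 0.76, 0.003], [0.76, 0.65, 0.001], [-0.001, 0.003, -1.0]]
wrist_force: [-0.5, 0.9, -0.8]
finger_gap: 0.0152
finger_force: 58.8
d [-0.3777, 0.0727, 0.1804] turn [0.0034, 0.0017, 0.0] t 10.6 at [0.5177 0.1289 0.2199] q [-39.  15.  24. 106.  -7.  60.  29.] gap 0.0152
```

```bash
python3 -m handwheel '[{"jaw":0.95,"delta_pos":[-0.15,0.03,0],"turn":[0,0,0]},{"jaw":0.95,"delta_pos":[-0.28,0.07,0.08],"turn":[0.003,0.002,0]},{"jaw":0.95,"delta_pos":[-0.38,0.07,0.18],"turn":[0.003,0.002,0]},{"jaw":0.95,"delta_pos":[-0.38,0.07,0.18],"turn":[0.003,0.002,0]},{"jaw":0.95,"delta_pos":[-0.38,0.07,0.18],"turn":[0.003,0.002,0]}]'
python3 -c "
from h import *
save(grab('wrist'),'w3');save(grab('side'),'s3');save(grab('top'),'t3')
f=load('w3')
go([.593,.069,.175],DOWN,[-.76,-.65,0])
from cell import manip
p=np.array(manip.state()['ee_pos']);R=np.array(manip.state()['orientation'])
tip=p+R[:,2]*.0775;print('tip',tip,'px',proj(f,tip),'eye',proj(f,[.593,.069,.049]),'hole',proj(f,[.5394,-.0165,.038]))
s=load('s3')
cv2.imwrite('pics/w3c.png',np.hstack([cv2.resize(f['image'][60:360,160:480,::-1],None,fx=1.5,fy=1.5),cv2.resize(s['image'][140:240,260:360,::-1],(300,450))]))
"
```

```text
clock: 11.1
ee_pos: [0.5942, 0.0691, 0.1726]
orientation: [[-0.649, 0.761, -0.004], [0.761, 0.649, 0.002], [0.004, -0.002, -1.0]]
wrist_force: [0.4, 0.4, -0.6]
finger_gap: 0.0156
finger_force: 58.8
d [-0.0015, -0.0087, -0.0033] turn [0.0012, -0.0041, 0.0014] t 11.2 at [0.5944 0.0707 0.1742] q [-29.  25.  24. 100. -12.  58.  40.] gap 0.0153
tip [0.5943002  0.07094994 0.09667146] px [316.05380232 209.90090708] eye [313.25942222 194.75379451] hole [209.30573437 223.58985054]
```

View pics/w3c.png

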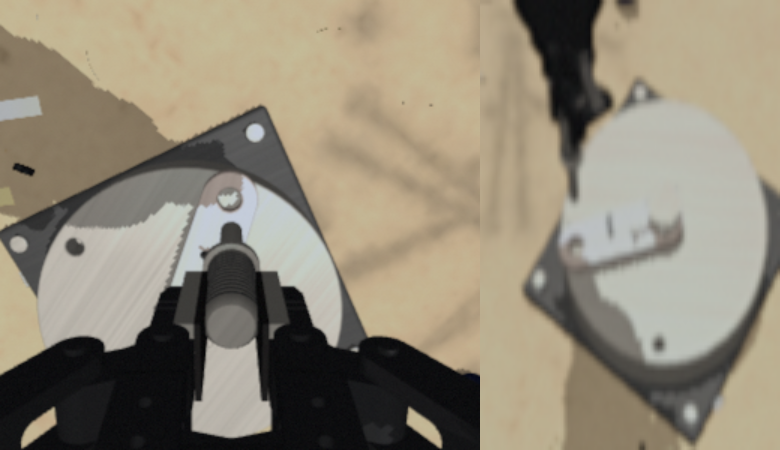

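The pin is straight in the jaws. In full-image pixels the tip is at wrist (314,209.5) and side (291.3,183.8), the eye at (313,192.7) and (291.7,194.4), and the hole at (210,224.7) and (319.3,216.2).

```bash
python3 - <<'E'
from h import *
w=load('w3');s=load('s3');w1=load('w1')
print("tip",tri([w,s],[(314,209),(291.3,183.8)]),ray(w,314,209,.0967),ray(s,291.3,183.8,.0967))
print("eye",ray(w,313,192.7,.049),ray(s,291.7,194.4,.049),ray(w1,353.75,215.75,.049))
print("hole",ray(w,210,224.7,.038),ray(s,319.3,216.2,.038),ray(w1,278.75,170,.038))
print("screws w", [ray(w,160+u/1.5,60+v/1.5,.01)[:2].round(4) for u,v in[(18,244),(255,132)]],"w1",[ray(w1,u,v,.01)[:2].round(4) for u,v in[(251,142),(380,199)]])
E
```

```text
tip [0.59393981 0.06923614 0.09660388] [0.59272718 0.07051014 0.0967    ] [0.59527276 0.06815754 0.0967    ]
eye [0.59164338 0.07024768 0.049     ] [0.58989216 0.06864286 0.049     ] [0.59141222 0.07012113 0.049     ]
hole [ 0.54052241 -0.01696973  0.038     ] [ 0.53943146 -0.0183438   0.038     ] [ 0.53944159 -0.01679823  0.038     ]
screws w [array([ 0.5088, -0.0541]), array([0.5815, 0.1068])] w1 [array([ 0.5099, -0.0525]), array([0.5817, 0.108 ])]
```

```bash
python3 -c "
from h import *
go([.592,.070,.140],DOWN,[-.76,-.65,0])"
python3 -m handwheel '[{"jaw":0.95,"delta_pos":[0.004,-0.01,0.05],"turn":[0,-0.004,0]},{"jaw":0.95,"delta_pos":[0.004,-0.01,0.1],"turn":[0,-0.004,0]},{"jaw":0.95,"delta_pos":[0.004,-0.01,0.13],"turn":[0,-0.004,0]},{"jaw":0.95,"delta_pos":[0.004,-0.01,0.13],"turn":[0,-0.004,0]},{"jaw":0.95,"delta_pos":[0.004,-0.01,0.13],"turn":[0,-0.004,0]}]'
python3 -c "
from h import *
go([.592,.070,.121],DOWN,[-.76,-.65,0])"
```

```text
d [0.0037, -0.0093, 0.1367] turn [0.0012, -0.0041, 0.0014] t 11.2 at [0.5944 0.0707 0.1742] q [-29.  25.  24. 100. -12.  58.  40.] gap 0.0153
clock: 11.75
ee_pos: [0.5918, 0.0689, 0.1409]
orientation: [[-0.65, 0.76, -0.0], [0.76, 0.65, -0.001], [-0.0, -0.001, -1.0]]
wrist_force: [0.4, 0.3, -0.3]
finger_gap: 0.0153
finger_force: 58.8
d [0.0028, 0.0036, 0.0795] turn [-0.0007, 0.0005, 0.0003] t 11.8 at [0.5918 0.0689 0.1409] q [-29.  27.  24. 102. -13.  53.  41.] gap 0.0153
```

```bash
python3 -m handwheel '[{"jaw":0.95,"delta_pos":[0.003,0.003,0.03],"turn":[0,0,0]},{"jaw":0.95,"delta_pos":[0.003,0.003,0.05],"turn":[0,0,0]},{"jaw":0.95,"delta_pos":[0.003,0.003,0.055],"turn":[0,0,0]},{"jaw":0.95,"delta_pos":[0.003,0.003,0.06],"turn":[0,0,0]}]'
python3 -m handwheel '[{"jaw":0.95,"delta_pos":[0,0,0.01],"turn":[0,0,0]},{"jaw":0.95,"delta_pos":[0,0,0.02],"turn":[0,0,0]},{"jaw":0.95,"delta_pos":[0,0,0.02],"turn":[0,0,0]},{"jaw":0.95,"delta_pos":[0,0,0.02],"turn":[0,0,0]}]'
```

```text
clock: 12.15
ee_pos: [0.5917, 0.0697, 0.1255]
orientation: [[-0.65, 0.76, -0.0], [0.76, 0.65, -0.001], [-0.0, -0.001, -1.0]]
wrist_force: [-0.2, 0.4, -1.0]
finger_gap: 0.0153
finger_force: 58.8
clock: 12.55
ee_pos: [0.5918, 0.0697, 0.1208]
orientation: [[-0.65, 0.76, -0.0], [0.76, 0.65, -0.001], [-0.0, -0.001, -1.0]]
wrist_force: [0.4, 0.8, -1.0]
finger_gap: 0.0154
finger_force: 58.8
```

```bash
python3 -m handwheel '[{"jaw":0.95,"delta_pos":[0,0,0.008],"turn":[0,0,0]},{"jaw":0.95,"delta_pos":[0,0,0.016],"turn":[0,0,0]},{"jaw":0.95,"delta_pos":[0,0,0.016],"turn":[0,0,0]},{"jaw":0.95,"delta_pos":[0,0,0.016],"turn":[0,0,0]}]'
python3 -m handwheel '[{"jaw":0.95,"delta_pos":[0,0,0.004],"turn":[0,0,0]},{"jaw":0.95,"delta_pos":[0,0,0.004],"turn":[0,0,0]}]'
```

```text
clock: 12.95
ee_pos: [0.5917, 0.0698, 0.1167]
orientation: [[-0.65, 0.76, -0.0], [0.76, 0.65, -0.001], [-0.0, -0.001, -1.0]]
wrist_force: [-0.1, -1.0, -0.2]
finger_gap: 0.015
finger_force: 58.8
clock: 13.15
ee_pos: [0.5917, 0.0698, 0.1157]
orientation: [[-0.65, 0.76, -0.0], [0.76, 0.65, -0.001], [-0.0, -0.001, -1.0]]
wrist_force: [0.2, 0.9, -0.3]
finger_gap: 0.0152
finger_force: 58.8
```

```bash
python3 -m handwheel '[{"jaw":0.95,"delta_pos":[0,0,0.003],"turn":[0,0,0]},{"jaw":0.95,"delta_pos":[0,0,0.003],"turn":[0,0,0]}]'
python3 -m handwheel '[{"jaw":0.95,"delta_pos":[0,0,0.003],"turn":[0,0,0]},{"jaw":0.95,"delta_pos":[0,0,0.003],"turn":[0,0,0]}]'
python3 - <<'E'
from h import *
# arc waypoints as deltas in tool axes (y=(.76,.65), x=(-.65,.76)), from current position
from cell import manip
s=manip.state();R=np.array(s["orientation"]);p=np.array(s["ee_pos"]);c=np.array([.625,-.0085]);
for a in [2.0,2.2,2.4,2.6,2.8,2.9,3.0,3.1,3.15,3.2,3.24,3.28]:
    q=np.r_[c+.085*np.array([np.cos(a),np.sin(a)])+[.0006,.0002],p[2]];print(a,q.round(4),(R.T@(q-p)/.25).round(3))
print(p)
E
```

```text
clock: 13.35
ee_pos: [0.5918, 0.0697, 0.115]
orientation: [[-0.65, 0.76, 0.0], [0.76, 0.65, -0.001], [-0.001, -0.0, -1.0]]
wrist_force: [0.1, 0.1, -0.7]
finger_gap: 0.0149
finger_force: 58.9
clock: 13.55
ee_pos: [0.5922, 0.0697, 0.1148]
orientation: [[-0.65, 0.76, 0.001], [0.76, 0.65, -0.001], [-0.001, 0.0, -1.0]]
wrist_force: [-1.6, -0.5, 4.2]
finger_gap: 0.0153
finger_force: 59.4
2.0 [0.5902 0.069  0.1148] [ 0.003 -0.008 -0.   ]
2.2 [0.5756 0.0604 0.1148] [ 0.015 -0.075 -0.   ]
2.4 [0.5629 0.0491 0.1148] [ 0.014 -0.142 -0.   ]
2.6 [0.5528 0.0355 0.1148] [-0.001 -0.209 -0.   ]
2.8 [0.5455 0.0202 0.1148] [-0.029 -0.271 -0.   ]
2.9 [0.5431 0.012  0.1148] [-0.047 -0.299 -0.   ]
3.0 [0.5415 0.0037 0.1148] [-0.069 -0.326 -0.   ]
3.1 [ 0.5407 -0.0048  0.1148] [-0.092 -0.35  -0.   ]
3.15 [ 0.5406 -0.009   0.1148] [-0.105 -0.361 -0.   ]
3.2 [ 0.5407 -0.0133  0.1148] [-0.118 -0.372 -0.   ]
3.24 [ 0.541  -0.0167  0.1148] [-0.129 -0.38  -0.   ]
3.28 [ 0.5414 -0.02    0.1148] [-0.141 -0.388 -0.   ]
[0.59220198 0.06967269 0.11482696]
```

Contact with the plate at 4 N. Now the swing along the arc.

```bash
python3 -m handwheel '[{"jaw":0.95,"delta_pos":[0.003,-0.008,0],"turn":[0,0,0]},{"jaw":0.95,"delta_pos":[0.009,-0.03,0],"turn":[0,0,0]},{"jaw":0.95,"delta_pos":[0.013,-0.052,0],"turn":[0,0,0]},{"jaw":0.95,"delta_pos":[0.015,-0.075,0],"turn":[0,0,0]},{"jaw":0.95,"delta_pos":[0.015,-0.075,0],"turn":[0,0,0]}]'
python3 - <<'E'
from h import *
from cell import manip
s=manip.state();R=np.array(s["orientation"]);p=np.array(s["ee_pos"]);c=np.array([.625,-.0085]);d=p[:2]-c;print("r",np.hypot(*d),"a",np.arctan2(d[1],d[0]))
for a in [2.2,2.3,2.4,2.5,2.6]:
    q=np.r_[c+.085*np.array([np.cos(a),np.sin(a)])+[.0006,.0002],p[2]];print(a,(R.T@(q-p)/.25).round(3))
E
```

```text
clock: 14.05
ee_pos: [0.5749, 0.06, 0.1148]
orientation: [[-0.65, 0.76, 0.001], [0.76, 0.65, -0.0], [-0.001, 0.0, -1.0]]
wrist_force: [1.8, 2.0, 5.5]
finger_gap: 0.0151
finger_force: 59.6
r 0.08487961623253029 a 2.2021413543299246
2.2 [-0.001  0.003  0.   ]
2.3 [ 0.    -0.031 -0.   ]
2.4 [-0.002 -0.065 -0.   ]
2.5 [-0.008 -0.098 -0.   ]
2.6 [-0.017 -0.131 -0.   ]
```

```bash
python3 -m handwheel '[{"jaw":0.95,"delta_pos":[0,-0.03,0],"turn":[0,0,0]},{"jaw":0.95,"delta_pos":[-0.002,-0.065,0],"turn":[0,0,0]},{"jaw":0.95,"delta_pos":[-0.008,-0.098,0],"turn":[0,0,0]},{"jaw":0.95,"delta_pos":[-0.017,-0.131,0],"turn":[0,0,0]},{"jaw":0.95,"delta_pos":[-0.017,-0.131,0],"turn":[0,0,0]}]'
cat > arc.py <<'E'
from h import *
import sys
from cell import manip
s=manip.state();R=np.array(s["orientation"]);p=np.array(s["ee_pos"]);c=np.array([.625,-.0085]);d=p[:2]-c;print("r",np.hypot(*d),"a",np.arctan2(d[1],d[0])%6.2832)
for a in map(float,sys.argv[1:]):
    q=np.r_[c+.085*np.array([np.cos(a),np.sin(a)])+[.0006,.0002],p[2]];print(a,(R.T@(q-p)/.25).round(3))
E
python3 arc.py 2.7 2.8 2.9 3.0 3.05
```

```text
clock: 14.55
ee_pos: [0.5528, 0.0356, 0.1147]
orientation: [[-0.649, 0.761, 0.0], [0.761, 0.649, 0.0], [-0.0, 0.0, -1.0]]
wrist_force: [2.3, 2.9, 5.7]
finger_gap: 0.0152
finger_force: 59.8
r 0.08463821246796253 a 2.59347949733934
2.7 [-0.013 -0.032 -0.   ]
2.8 [-0.028 -0.062 -0.   ]
2.9 [-0.047 -0.091 -0.   ]
3.0 [-0.068 -0.117 -0.   ]
3.05 [-0.079 -0.13  -0.   ]
```

```bash
python3 -m handwheel '[{"jaw":0.95,"delta_pos":[-0.013,-0.032,0],"turn":[0,0,0]},{"jaw":0.95,"delta_pos":[-0.028,-0.062,0],"turn":[0,0,0]},{"jaw":0.95,"delta_pos":[-0.047,-0.091,0],"turn":[0,0,0]},{"jaw":0.95,"delta_pos":[-0.068,-0.117,0],"turn":[0,0,0]},{"jaw":0.95,"delta_pos":[-0.068,-0.117,0],"turn":[0,0,0]}]'
python3 -m handwheel '[{"jaw":0.95,"delta_pos":[0,0,0],"turn":[0,0,0]}]'
python3 arc.py 3.05 3.1 3.15 3.18 3.2 3.22 3.24 3.26
python3 -c "
from h import *
f=grab('wrist');save(f,'w4')
s=grab('side');save(s,'s4')
cv2.imwrite('pics/w4c.png',np.hstack([cv2.resize(f['image'][140:290,220:420,::-1],None,fx=2.6,fy=2.6,interpolation=cv2.INTER_CUBIC),cv2.resize(s['image'][175:240,275:335,::-1],(270,390))]))"
```

```text
clock: 15.05
ee_pos: [0.5416, 0.004, 0.1146]
orientation: [[-0.649, 0.76, -0.0], [0.76, 0.649, 0.0], [0.0, 0.0, -1.0]]
wrist_force: [1.9, 4.4, 6.8]
finger_gap: 0.0152
finger_force: 60.0
clock: 15.15
ee_pos: [0.5417, 0.0046, 0.1146]
orientation: [[-0.65, 0.76, -0.0], [0.76, 0.65, 0.0], [0.0, -0.0, -1.0]]
wrist_force: [1.5, 3.6, 7.3]
finger_gap: 0.0155
finger_force: 59.9
r 0.08434962308252275 a 2.9852077734337352
3.05 [-0.014 -0.016 -0.   ]
3.1 [-0.026 -0.028 -0.   ]
3.15 [-0.039 -0.039 -0.   ]
3.18 [-0.047 -0.045 -0.   ]
3.2 [-0.052 -0.049 -0.   ]
3.22 [-0.057 -0.053 -0.   ]
3.24 [-0.063 -0.057 -0.   ]
3.26 [-0.069 -0.061 -0.   ]
```

View pics/w4c.png

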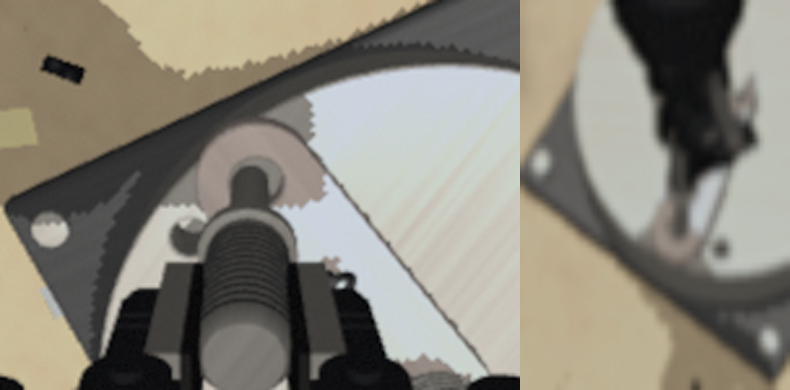

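The pin sits in the eye with the arm following, and the hole is just ahead at wrist crop (187,235), full-image (292,230).

```bash
python3 - <<'E'
from h import *
f=load('w4');im=f['image'];h=ray(f,291.9,230.4,.038);print(h)
print("pred px of (.5397,-.017)",proj(f,[.5397,-.017,.038]))
g=cv2.cvtColor(im,cv2.COLOR_RGB2GRAY)
print(g[222:238,282:304])
E
```

```text
[ 0.53896243 -0.01736935  0.038     ]
pred px of (.5397,-.017) [292.9907968  230.65344031]
[[200 202 203 203 204 204 204 204 203 197 194 194 196 201 203 203 193 157
  143 136 107  75]
 [201 202 204 204 204 203 197 193 189 182 180 179 173 180 190 200 203 162
  133 108  78  82]
 [202 203 202 204 203 198 183 181 179 180 183 166 139 139 151 173 191 163
  112  84  96 115]
 [202 203 203 202 195 169 160 185 200 199 186 147 126 126 127 131 154 134
   93 100 124 131]
 [202 202 203 197 168 121 108 165 196 185 147 125 126 126 127 129 112  87
  100 123 130 131]
 [202 203 200 178 128  82  69 119 160 142 125 125 125 127 127 124  97  99
  122 129 130 128]
 [202 202 190 156 100  70  69  62  76 101 109 116 121 117 117 104  94 116
  127 130 127 109]
 [202 202 182 141  95  71  69  63  61  68  73  87  96  88  86  79 103 124
  129 129 112  75]
 [202 203 178 123  79  72  70  64  62  63  64  64  64  65  63  89 118 127
  128 119  83  48]
 [202 201 177 126  82  72  71  66  64  63  64  64  65  65  67 102 123 128
  124  92  54  42]
 [202 200 178 135  90  71  71  67  65  64  66  64  65  64  82 115 126 127
  110  67  42  43]
 [201 199 180 146  98  70  70  68  65  63  64  63  63  64 100 122 126 122
   88  48  45  44]
 [199 196 188 166 120  77  67  67  64  62  62  62  63  67 109 125 126 107
   66  40  44  43]
 [197 196 197 177 143 107  76  69  66  63  65  64  65  73 111 124 125  93
   56  43  41  43]
 [194 197 198 191 173 144 106  75  65  65  64  64  64  75 111 125 119  85
   48  41  39  45]
 [196 196 198 199 190 173 144 118 101  83  72  74  80  91 115 124 110  72
   40  42  43  46]]
```

```bash
python3 -c "
from h import *
go([.5405,-.0169,.1146],DOWN,[-.76,-.65,0])"
python3 -m handwheel '[{"jaw":0.95,"delta_pos":[-0.014,-0.016,0],"turn":[0,0,0]},{"jaw":0.95,"delta_pos":[-0.026,-0.028,0],"turn":[0,0,0]},{"jaw":0.95,"delta_pos":[-0.039,-0.039,0],"turn":[0,0,0]},{"jaw":0.95,"delta_pos":[-0.052,-0.049,0],"turn":[0,0,0]},{"jaw":0.95,"delta_pos":[-0.052,-0.049,0],"turn":[0,0,0]}]'
python3 -c "
from h import *
go([.5405,-.0169,.1146],DOWN,[-.76,-.65,0])"
```

```text
d [-0.0627, -0.0599, -0.0001] turn [-0.0002, -0.0005, 0.0004] t 15.2 at [0.5417 0.0048 0.1146] q [-24.  24.  24. 111. -13.  47.  47.] gap 0.0154
clock: 15.75
ee_pos: [0.5409, -0.0128, 0.1144]
orientation: [[-0.65, 0.76, -0.0], [0.76, 0.65, 0.001], [0.001, 0.0, -1.0]]
wrist_force: [2.0, 4.8, 7.1]
finger_gap: 0.015
finger_force: 60.1
d [-0.0115, -0.012, -0.0006] turn [0.0003, -0.0011, 0.0003] t 15.8 at [ 0.5409 -0.0128  0.1144] q [-23.  24.  24. 111. -13.  47.  49.] gap 0.015
```

```bash
python3 -m handwheel '[{"jaw":0.95,"delta_pos":[-0.006,-0.006,0],"turn":[0,0,0]},{"jaw":0.95,"delta_pos":[-0.0115,-0.012,0],"turn":[0,0,0]},{"jaw":0.95,"delta_pos":[-0.0115,-0.012,0],"turn":[0,0,0]}]'
python3 -m handwheel '[{"jaw":0.95,"delta_pos":[0,0,0.006],"turn":[0,0,0]},{"jaw":0.95,"delta_pos":[0,0,0.006],"turn":[0,0,0]}]'
```

```text
clock: 16.05
ee_pos: [0.5406, -0.0163, 0.1144]
orientation: [[-0.651, 0.759, -0.0], [0.759, 0.651, 0.001], [0.001, 0.001, -1.0]]
wrist_force: [2.2, 5.5, 6.3]
finger_gap: 0.0155
finger_force: 60.3
clock: 16.25
ee_pos: [0.5414, -0.0169, 0.114]
orientation: [[-0.65, 0.76, 0.002], [0.76, 0.65, 0.001], [-0.0, 0.002, -1.0]]
wrist_force: [1.5, 5.1, 13.9]
finger_gap: 0.0152
finger_force: 61.2
```

```bash
python3 -m handwheel '[{"jaw":0.95,"delta_pos":[-0.003,-0.003,-0.002],"turn":[0,0,0]},{"jaw":0.95,"delta_pos":[-0.003,-0.003,-0.002],"turn":[0,0,0]}]'
python3 -m handwheel '[{"jaw":0.95,"delta_pos":[-0.003,-0.003,0],"turn":[0,0,0]},{"jaw":0.95,"delta_pos":[-0.003,-0.003,0],"turn":[0,0,0]}]'
```

```text
clock: 16.45
ee_pos: [0.5411, -0.0176, 0.1141]
orientation: [[-0.65, 0.76, 0.001], [0.76, 0.65, 0.001], [0.0, 0.002, -1.0]]
wrist_force: [2.1, 5.5, 9.1]
finger_gap: 0.0159
finger_force: 61.2
clock: 16.65
ee_pos: [0.5411, -0.0183, 0.114]
orientation: [[-0.651, 0.759, 0.001], [0.759, 0.651, 0.001], [0.0, 0.002, -1.0]]
wrist_force: [2.7, 6.0, 8.9]
finger_gap: 0.0152
finger_force: 61.4
```

```bash
python3 -m handwheel '[{"jaw":0.95,"delta_pos":[-0.002,-0.004,0],"turn":[0,0,0]},{"jaw":0.95,"delta_pos":[-0.002,-0.004,0],"turn":[0,0,0]}]'
python3 -m handwheel '[{"jaw":0.95,"delta_pos":[-0.002,-0.004,0],"turn":[0,0,0]},{"jaw":0.95,"delta_pos":[-0.002,-0.004,0],"turn":[0,0,0]}]'
```

```text
clock: 16.85
ee_pos: [0.5409, -0.0193, 0.114]
orientation: [[-0.651, 0.759, 0.002], [0.759, 0.651, 0.001], [-0.0, 0.002, -1.0]]
wrist_force: [3.9, 5.8, 7.8]
finger_gap: 0.0151
finger_force: 61.7
clock: 17.05
ee_pos: [0.5407, -0.02, 0.114]
orientation: [[-0.651, 0.759, 0.002], [0.759, 0.651, 0.002], [-0.0, 0.003, -1.0]]
wrist_force: [4.0, 6.5, 6.7]
finger_gap: 0.0154
finger_force: 62.0
```

```bash
python3 - <<'E'
from h import *
f=grab('wrist');save(f,'w5')
w3=load('w3');w4=load('w4')
for n,F in(('w3',w3),('w4',w4),('w5',f)):
    g=cv2.cvtColor(F['image'],cv2.COLOR_RGB2GRAY).astype(int);print(n)
    for v in(200,204,208,212,216,220,224,228): print(v,g[v,302:334].tolist())
s3=[.0,0,.0768]
print(f['mtx'][0,0])
from cell import manip
s=manip.state();p=np.array(s['ee_pos']);R=np.array(s['orientation'])
for F,k in((f,1),):
    for L in(.0247,.05,.0768): print(L,proj(F,p+R[:,2]*L))
E
```

```text
w3
200 [203, 203, 202, 203, 203, 194, 167, 143, 126, 111, 102, 95, 102, 117, 140, 167, 186, 199, 204, 203, 203, 204, 203, 204, 204, 203, 204, 201, 193, 197, 202, 201]
204 [203, 203, 203, 203, 204, 202, 203, 204, 203, 203, 203, 202, 203, 204, 203, 204, 204, 204, 205, 204, 203, 204, 203, 203, 204, 204, 195, 193, 200, 203, 201, 201]
208 [203, 202, 204, 203, 202, 204, 203, 188, 171, 134, 111, 95, 86, 84, 122, 161, 184, 198, 203, 203, 202, 204, 203, 203, 204, 194, 194, 200, 201, 201, 201, 201]
212 [202, 202, 203, 202, 201, 141, 66, 57, 59, 59, 61, 60, 61, 60, 60, 58, 56, 57, 93, 175, 203, 203, 202, 203, 191, 195, 200, 201, 201, 201, 202, 201]
216 [202, 201, 202, 202, 179, 111, 57, 59, 59, 60, 61, 60, 61, 62, 60, 58, 58, 56, 53, 157, 198, 203, 201, 190, 194, 201, 201, 201, 200, 201, 201, 201]
220 [203, 203, 201, 202, 160, 92, 57, 61, 63, 61, 62, 62, 63, 62, 61, 60, 59, 58, 56, 108, 181, 194, 193, 198, 200, 200, 201, 200, 201, 200, 200, 201]
224 [84, 72, 90, 107, 119, 130, 134, 134, 134, 135, 134, 131, 131, 130, 131, 131, 133, 135, 134, 125, 109, 92, 73, 78, 120, 170, 195, 200, 200, 201, 20
[... 1971 characters left out ...]
142]
216 [149, 188, 189, 150, 124, 105, 77, 69, 68, 78, 83, 86, 94, 98, 98, 98, 97, 96, 90, 88, 82, 72, 72, 71, 71, 79, 110, 134, 143, 146, 146, 146]
220 [147, 89, 85, 107, 121, 125, 126, 126, 120, 115, 110, 97, 88, 88, 88, 82, 78, 85, 95, 100, 110, 121, 126, 128, 126, 125, 117, 105, 86, 70, 81, 158]
224 [118, 122, 123, 112, 88, 65, 56, 49, 42, 48, 50, 53, 55, 56, 56, 57, 59, 55, 56, 54, 49, 44, 48, 58, 61, 66, 77, 102, 118, 121, 120, 108]
228 [105, 70, 43, 44, 47, 45, 47, 53, 56, 50, 47, 47, 46, 45, 43, 44, 44, 46, 52, 52, 58, 63, 60, 52, 47, 53, 53, 45, 52, 75, 101, 117]
319.9736388258657
0.0247 [314.18522771 237.93290708]
0.05 [314.18898935 223.15065783]
0.0768 [314.19211217 210.87879202]
```

```bash
python3 - <<'E'
from h import *
f=load('w5');s=grab('side');t=grab('top');save(s,'s5');save(t,'t5')
C=lambda F,x,y,w,h,W,H:cv2.resize(F['image'][y:y+h,x:x+w,::-1],(W,H),interpolation=cv2.INTER_CUBIC)
cv2.imwrite('pics/c5.png',np.hstack([C(f,260,150,100,120,500,600),np.vstack([C(s,285,180,50,50,300,300),C(t,275,170,50,50,300,300)])]))
E
```

```text
(no output)
```

View pics/c5.png

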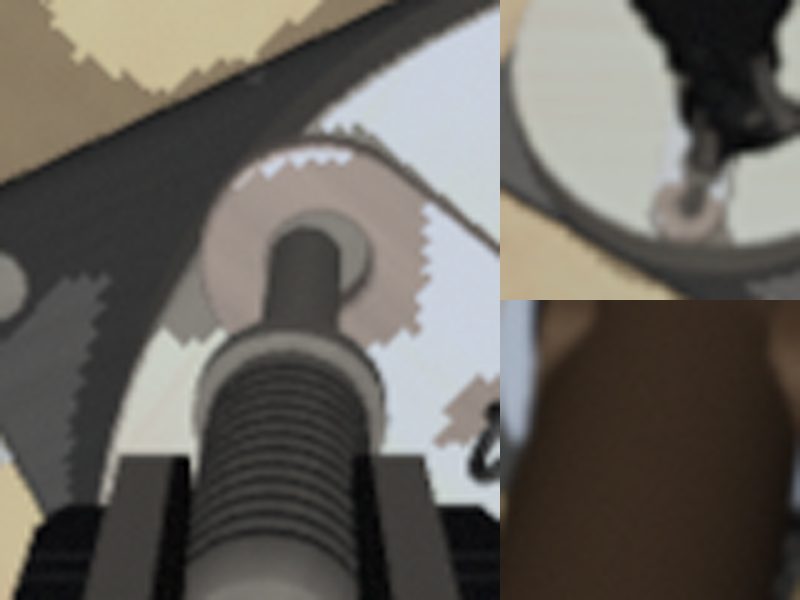

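The wrist crop shows the pin leaning in the jaws. Its tip is at (303,235), full-image (320.6,197), against the leading side of the eye centred at (319,262), full-image (323.8,202.4). So the tip lags the gripper and I need to find how far.

```bash
python3 - <<'E'
from h import *
from cell import manip
f=load('w5');s=manip.state();p=np.array(s['ee_pos']);R=np.array(s['orientation'])
c=np.array([.625,-.0085])
e=ray(f,323.8,202.4,.049)[:2];d=e-c;print("eye",e,np.hypot(*d),np.arctan2(d[1],d[0])%6.283)
for v in(196,198,200):
    t=ray(f,320.6,v,.038);d=t[:2]-c;print("tip",t,np.hypot(*d),np.arctan2(d[1],d[0])%6.283, "tool dir",(R.T@(t-p)).round(4))
w3=load('w3');print("w3 tip", ray(w3,314,209,.0967))
print(s['ee_pos'],s['wrist_force'])
E
```

```text
eye [ 0.53951926 -0.00826147] 0.0854810711327986 3.1388021651832565
tip [ 0.53695887 -0.00826775  0.038     ] 0.08804144011447551 3.138954635562399 tool dir [0.0113 0.0046 0.076 ]
tip [ 0.53792541 -0.00938309  0.038     ] 0.08707907262111222 3.151548710398212 tool dir [0.0098 0.0046 0.076 ]
tip [ 0.53889531 -0.01050231  0.038     ] 0.08612796735893904 3.1646575249153206 tool dir [0.0084 0.0046 0.076 ]
w3 tip [0.59272718 0.07051014 0.0967    ]
[ 0.54066093 -0.01998987  0.11400943] [2.87280782 6.89642672 6.99821209]
```

The tip lags about 9 mm because the pin pivoted in the pads. I'll re-orient the hand about the tip so the pin is upright again. Then I'll yaw it so the jaws close along the direction of motion, and press less.

```bash
python3 - <<'E'
from h import *
from cell import manip
s=manip.state();p=np.array(s['ee_pos']);R=np.array(s['orientation'])
d=np.array([.0096,.0046,.076]);d/=np.linalg.norm(d);w=R@d
rv=np.cross(w,[0,0,-1]);rv*=np.arcsin(np.linalg.norm(rv))/np.linalg.norm(rv)
tip=p+w*.0768
new=np.array([tip[0],tip[1],.038+.0768+.0003]);print("tip",tip,"new",new)
print("d",(R.T@(new-p)/.25).round(4),"turn",(R.T@rv/np.radians(45)).round(4),"pin dir tool",d.round(4))
E
```

```text
tip [ 0.53806007 -0.00957188  0.03796378] new [ 0.53806007 -0.00957188  0.1151    ]
d [ 0.0384  0.0192 -0.0043] turn [ 0.0799 -0.1597 -0.0004] pin dir tool [0.1251 0.0599 0.9903]
```

```bash
python3 -m handwheel '[{"jaw":0.95,"delta_pos":[0.01,0.005,-0.002],"turn":[0.02,-0.04,0]},{"jaw":0.95,"delta_pos":[0.019,0.01,-0.004],"turn":[0.04,-0.08,0]},{"jaw":0.95,"delta_pos":[0.029,0.015,-0.005],"turn":[0.06,-0.12,0]},{"jaw":0.95,"delta_pos":[0.038,0.019,-0.006],"turn":[0.08,-0.16,0]},{"jaw":0.95,"delta_pos":[0.038,0.019,-0.006],"turn":[0.08,-0.16,0]}]'
```

```text
clock: 17.7
ee_pos: [0.5361, -0.0096, 0.1139]
orientation: [[-0.651, 0.759, 0.033], [0.749, 0.648, -0.137], [-0.125, -0.065, -0.99]]
wrist_force: [2.1, 2.8, -1.0]
finger_gap: 0.015
finger_force: 59.8
```

```bash
python3 -m handwheel '[{"jaw":0.95,"delta_pos":[0,0,0],"turn":[-0.016,-0.008,-0.124]},{"jaw":0.95,"delta_pos":[0,0,0],"turn":[-0.031,-0.015,-0.248]},{"jaw":0.95,"delta_pos":[0,0,0],"turn":[-0.047,-0.022,-0.371]},{"jaw":0.95,"delta_pos":[0,0,0],"turn":[-0.0626,-0.03,-0.495]},{"jaw":0.95,"delta_pos":[0,0,0],"turn":[-0.0626,-0.03,-0.495]}]'
python3 -m handwheel '[{"jaw":0.95,"delta_pos":[0,0,0],"turn":[-0.016,-0.008,-0.124]},{"jaw":0.95,"delta_pos":[0,0,0],"turn":[-0.031,-0.015,-0.248]},{"jaw":0.95,"delta_pos":[0,0,0],"turn":[-0.047,-0.022,-0.371]},{"jaw":0.95,"delta_pos":[0,0,0],"turn":[-0.0626,-0.03,-0.495]},{"jaw":0.95,"delta_pos":[0,0,0],"turn":[-0.0626,-0.03,-0.495]}]'
python3 - <<'E'
from h import *
from cell import manip
f=grab('wrist');save(f,'w6')
s=manip.state();p=np.array(s['ee_pos']);R=np.array(s['orientation']);d=np.array([.1251,.0599,.9903])
w=R@d;tip=p+w*.0768;print("pin dir",w,"tip",tip,"R^T(-y)",(R.T@[0,-1,0]).round(3),"R^T(-z)",(R.T@[0,0,-1]).round(3),"R^T x",(R.T@[1,0,0]).round(3))
print("px tip",proj(f,tip),"hole",proj(f,[.5397,-.0171,.038]))
g=cv2.cvtColor(f['image'],cv2.COLOR_RGB2GRAY).astype(int)
for v in range(180,232,3): print(v,g[v,292:346:2].tolist())
E
```

```text
clock: 18.2
ee_pos: [0.5353, -0.0121, 0.114]
orientation: [[-0.887, 0.455, 0.079], [0.446, 0.888, -0.112], [-0.122, -0.064, -0.99]]
wrist_force: [0.4, 3.0, -2.3]
finger_gap: 0.0152
finger_force: 59.5
clock: 18.7
ee_pos: [0.5353, -0.0125, 0.114]
orientation: [[-0.99, 0.084, 0.115], [0.076, 0.995, -0.072], [-0.12, -0.063, -0.991]]
wrist_force: [-0.4, 2.2, -2.1]
finger_gap: 0.0155
finger_force: 59.4
pin dir [-0.00474306 -0.00236861 -0.999952  ] tip [ 0.53520344 -0.01253758  0.03727408] R^T(-y) [-0.078 -0.994  0.072] R^T(-z) [0.121 0.063 0.991] R^T x [-0.99   0.086  0.115]
px tip [320.36383785 198.69864322] hole [314.47717154 205.21315202]
180 [51, 53, 55, 59, 63, 66, 65, 63, 65, 65, 65, 66, 65, 65, 66, 64, 65, 67, 66, 67, 67, 67, 67, 68, 67, 66, 67]
183 [65, 64, 65, 64, 65, 64, 64, 65, 65, 66, 66, 65, 64, 65, 65, 65, 64, 64, 64, 65, 64, 65, 64, 65, 65, 63, 64]
186 [66, 65, 64, 65, 64, 64, 64, 63, 64, 64, 70, 75, 79, 80, 80, 82, 82, 82, 79, 74, 70, 74, 74, 73, 74, 71, 67]
189 [64, 62, 64, 64, 64, 66, 74, 75, 73, 75, 94, 108, 123, 130, 133, 134, 133, 126, 110, 94, 80, 78, 103, 120, 198, 1
[... 1172 characters left out ...]
5, 81, 162, 205, 207, 208, 207, 207, 207, 207]
219 [200, 202, 202, 186, 206, 205, 191, 107, 69, 85, 103, 114, 116, 107, 100, 84, 68, 85, 167, 206, 206, 206, 206, 207, 207, 207, 206]
222 [201, 200, 200, 192, 202, 124, 100, 126, 134, 132, 120, 113, 105, 111, 115, 131, 131, 121, 85, 99, 198, 206, 207, 206, 207, 207, 206]
225 [203, 203, 204, 204, 98, 121, 130, 110, 70, 54, 47, 46, 43, 45, 49, 59, 70, 107, 126, 119, 67, 199, 207, 206, 207, 207, 207]
228 [201, 202, 203, 151, 123, 124, 66, 46, 54, 44, 47, 49, 48, 50, 48, 45, 49, 46, 73, 114, 122, 107, 207, 206, 207, 206, 206]
231 [204, 205, 205, 172, 125, 68, 45, 46, 41, 47, 53, 53, 55, 55, 50, 43, 50, 46, 39, 67, 119, 108, 183, 207, 207, 208, 206]
```

```bash
python3 - <<'E'
from h import *
f=load('w6')
t=ray(f,319.7,203,.0380);print("tip",t);d=t[:2]-[.625,-.0085];print(np.hypot(*d),np.arctan2(d[1],d[0])%6.283)
R=f["cam_to_world"][:3,:3]@np.linalg.inv(f["hand_eye"][:3,:3])
m=np.array([.5395,-.0171,.038])-t;print("shift",m,"tool/.25",(R.T@m/.25).round(4))
E
```

```text
tip [ 0.53819829 -0.01321211  0.038     ]
0.0869295185688816 3.1956400199688666
shift [ 1.30171209e-03 -3.88789045e-03 -6.93889390e-18] tool/.25 [-0.0063 -0.015   0.0017]
```

```bash
python3 -m handwheel '[{"jaw":0.95,"delta_pos":[-0.003,-0.004,0.002],"turn":[0,0,0]},{"jaw":0.95,"delta_pos":[-0.005,-0.008,0.004],"turn":[0,0,0]},{"jaw":0.95,"delta_pos":[-0.005,-0.008,0.004],"turn":[0,0,0]}]'
python3 -m handwheel '[{"jaw":0.95,"delta_pos":[0,-0.003,0.002],"turn":[0,0,0]},{"jaw":0.95,"delta_pos":[0,-0.004,0.002],"turn":[0,0,0]},{"jaw":0.95,"delta_pos":[0,-0.004,0.002],"turn":[0,0,0]}]'
```

```text
clock: 19.05
ee_pos: [0.5378, -0.0139, 0.1138]
orientation: [[-0.99, 0.083, 0.117], [0.075, 0.995, -0.072], [-0.122, -0.063, -0.99]]
wrist_force: [-1.0, 2.7, -0.3]
finger_gap: 0.015
finger_force: 59.6
clock: 19.35
ee_pos: [0.5379, -0.015, 0.1136]
orientation: [[-0.99, 0.082, 0.118], [0.074, 0.995, -0.072], [-0.123, -0.063, -0.99]]
wrist_force: [-2.4, 2.9, -0.1]
finger_gap: 0.0154
finger_force: 59.6
```

```bash
python3 -m handwheel '[{"jaw":0.95,"delta_pos":[0.003,-0.003,0.003],"turn":[0,0,0]},{"jaw":0.95,"delta_pos":[0.003,-0.003,0.003],"turn":[0,0,0]}]'
python3 -m handwheel '[{"jaw":0.95,"delta_pos":[0,0,0.004],"turn":[0,0,0]},{"jaw":0.95,"delta_pos":[0,0,0.004],"turn":[0,0,0]}]'
python3 -m handwheel '[{"jaw":0.95,"delta_pos":[0,0,0.004],"turn":[0,0,0]},{"jaw":0.95,"delta_pos":[0,0,0.004],"turn":[0,0,0]}]'
```

```text
clock: 19.55
ee_pos: [0.5375, -0.0159, 0.113]
orientation: [[-0.99, 0.082, 0.119], [0.074, 0.995, -0.072], [-0.124, -0.062, -0.99]]
wrist_force: [-1.4, 3.0, 1.1]
finger_gap: 0.015
finger_force: 59.7
clock: 19.75
ee_pos: [0.5376, -0.0158, 0.1119]
orientation: [[-0.99, 0.082, 0.118], [0.074, 0.995, -0.072], [-0.124, -0.062, -0.99]]
wrist_force: [-2.2, 3.5, 0.7]
finger_gap: 0.0155
finger_force: 59.8
clock: 19.95
ee_pos: [0.5376, -0.016, 0.1108]
orientation: [[-0.99, 0.082, 0.118], [0.073, 0.995, -0.072], [-0.123, -0.063, -0.99]]
wrist_force: [-1.1, 2.7, 0.8]
finger_gap: 0.0152
finger_force: 59.8
```

The tip is going down freely, so it's in the hole. I'll continue straight down.

```bash
python3 -m handwheel '[{"jaw":0.95,"delta_pos":[0.001,0.0005,0.008],"turn":[0,0,0]},{"jaw":0.95,"delta_pos":[0.001,0.0005,0.008],"turn":[0,0,0]}]'
python3 -m handwheel '[{"jaw":0.95,"delta_pos":[0.001,0.0005,0.008],"turn":[0,0,0]},{"jaw":0.95,"delta_pos":[0.001,0.0005,0.008],"turn":[0,0,0]}]'
python3 -m handwheel '[{"jaw":0.95,"delta_pos":[0.001,0.0005,0.008],"turn":[0,0,0]},{"jaw":0.95,"delta_pos":[0.001,0.0005,0.008],"turn":[0,0,0]}]'
```

```text
clock: 20.15
ee_pos: [0.5375, -0.0159, 0.1086]
orientation: [[-0.99, 0.082, 0.118], [0.073, 0.995, -0.072], [-0.123, -0.063, -0.99]]
wrist_force: [-1.1, 3.4, 0.2]
finger_gap: 0.0154
finger_force: 59.7
clock: 20.35
ee_pos: [0.5375, -0.016, 0.1067]
orientation: [[-0.99, 0.082, 0.118], [0.074, 0.995, -0.072], [-0.123, -0.063, -0.99]]
wrist_force: [-1.5, 3.0, -0.4]
finger_gap: 0.015
finger_force: 59.7
clock: 20.55
ee_pos: [0.5375, -0.0159, 0.1046]
orientation: [[-0.99, 0.082, 0.118], [0.074, 0.995, -0.072], [-0.123, -0.063, -0.99]]
wrist_force: [-1.1, 3.2, -0.1]
finger_gap: 0.0153
finger_force: 59.7
```

```bash
python3 -m handwheel '[{"jaw":0.95,"delta_pos":[0.001,0.0005,0.008],"turn":[0,0,0]},{"jaw":0.95,"delta_pos":[0.002,0.001,0.016],"turn":[0,0,0]},{"jaw":0.95,"delta_pos":[0.002,0.001,0.016],"turn":[0,0,0]}]'
python3 -m handwheel '[{"jaw":0.95,"delta_pos":[0.001,0.0005,0.008],"turn":[0,0,0]},{"jaw":0.95,"delta_pos":[0.0015,0.001,0.014],"turn":[0,0,0]},{"jaw":0.95,"delta_pos":[0.0015,0.001,0.014],"turn":[0,0,0]}]'
```

```text
clock: 20.85
ee_pos: [0.5374, -0.0159, 0.1005]
orientation: [[-0.99, 0.082, 0.118], [0.073, 0.995, -0.072], [-0.123, -0.063, -0.99]]
wrist_force: [-1.6, 3.4, -1.3]
finger_gap: 0.0157
finger_force: 59.6
clock: 21.15
ee_pos: [0.5375, -0.0159, 0.097]
orientation: [[-0.99, 0.082, 0.118], [0.073, 0.995, -0.072], [-0.123, -0.063, -0.99]]
wrist_force: [-1.3, 2.4, -2.0]
finger_gap: 0.0155
finger_force: 59.6
```

```bash
python3 -m handwheel '[{"jaw":0.95,"delta_pos":[0.0005,0.0003,0.006],"turn":[0,0,0]},{"jaw":0.95,"delta_pos":[0.0005,0.0003,0.006],"turn":[0,0,0]}]'
python3 -m handwheel '[{"jaw":0.95,"delta_pos":[0.0005,0.0003,0.004],"turn":[0,0,0]},{"jaw":0.95,"delta_pos":[0.0005,0.0003,0.004],"turn":[0,0,0]}]'
python3 -m handwheel '[{"jaw":0.95,"delta_pos":[0.0005,0.0003,0.004],"turn":[0,0,0]},{"jaw":0.95,"delta_pos":[0.0005,0.0003,0.004],"turn":[0,0,0]}]'
```

```text
clock: 21.35
ee_pos: [0.5376, -0.0159, 0.0956]
orientation: [[-0.99, 0.082, 0.118], [0.074, 0.995, -0.072], [-0.123, -0.063, -0.99]]
wrist_force: [-2.4, 2.8, 0.8]
finger_gap: 0.0153
finger_force: 59.7
clock: 21.55
ee_pos: [0.5378, -0.0159, 0.0948]
orientation: [[-0.99, 0.082, 0.118], [0.073, 0.995, -0.072], [-0.124, -0.063, -0.99]]
wrist_force: [-2.4, 3.2, 1.8]
finger_gap: 0.0154
finger_force: 59.8
clock: 21.75
ee_pos: [0.5385, -0.0159, 0.0945]
orientation: [[-0.989, 0.082, 0.12], [0.074, 0.995, -0.072], [-0.125, -0.062, -0.99]]
wrist_force: [-3.3, 3.1, 6.6]
finger_gap: 0.015
finger_force: 60.5
```

```bash
python3 -m handwheel '[{"jaw":0.95,"delta_pos":[0.0005,0.0003,0.005],"turn":[0,0,0]},{"jaw":0.95,"delta_pos":[0.0005,0.0003,0.005],"turn":[0,0,0]}]'
```

```text
clock: 21.95
ee_pos: [0.5395, -0.0159, 0.0943]
orientation: [[-0.989, 0.082, 0.122], [0.074, 0.995, -0.071], [-0.127, -0.062, -0.99]]
wrist_force: [-4.4, 3.4, 15.9]
finger_gap: 0.0158
finger_force: 61.4
```

```bash
python3 -m handwheel '[{"jaw":0.95,"delta_pos":[0,0,-0.005],"turn":[0,0,0]},{"jaw":0.8,"delta_pos":[0,0,-0.005],"turn":[0,0,0]},{"jaw":0.6,"delta_pos":[0,0,-0.005],"turn":[0,0,0]},{"jaw":0.4,"delta_pos":[0,0,-0.005],"turn":[0,0,0]},{"jaw":0.4,"delta_pos":[0,0,-0.005],"turn":[0,0,0]}]'
python3 -m handwheel '[{"jaw":0.4,"delta_pos":[0,0,0],"turn":[0,0,0]},{"jaw":0.4,"delta_pos":[0,0,-0.06],"turn":[0,0,0]},{"jaw":0.4,"delta_pos":[0,0,-0.16],"turn":[0,0,0]},{"jaw":0.4,"delta_pos":[0,0,-0.3],"turn":[0,0,0]},{"jaw":0.4,"delta_pos":[0,0,-0.45],"turn":[0,0,0]}]'
python3 -m handwheel '[{"jaw":0.4,"delta_pos":[0.1,0,-0.1],"turn":[0,0,0]},{"jaw":0.4,"delta_pos":[0.2,0,-0.2],"turn":[0,0,0]},{"jaw":0.4,"delta_pos":[0.2,0,-0.2],"turn":[0,0,0]}]'
python3 - <<'E'
from h import *
f=grab('wrist');save(f,'w7');s=grab('side');save(s,'s7');t=grab('top');save(t,'t7')
from cell import manip
print(np.round(manip.state()['ee_pos'],3))
# expected pixels if upright and seated
h=[.5395,-.0171]
for n,F in(('w',f),('s',s),('t',t)):
    for z in(.068,.114): print(n,z,proj(F,[*h,z]).round(1))
    print(' spool top',proj(F,[.462,-.126,.038]).round(1))
g=cv2.cvtColor(f['image'],cv2.COLOR_RGB2GRAY).astype(int)
u,v=proj(f,[*h,.114]).astype(int)
for y in range(v-30,v+24,3): print(y,g[y,u-24:u+26:2].tolist(),u)
E
```

```text
clock: 22.45
ee_pos: [0.5375, -0.0164, 0.0935]
orientation: [[-0.99, 0.082, 0.118], [0.074, 0.995, -0.073], [-0.123, -0.063, -0.99]]
wrist_force: [0.1, -0.5, 0.2]
finger_gap: 0.0517
finger_force: 0.0
clock: 22.95
ee_pos: [0.5236, -0.008, 0.2057]
orientation: [[-0.99, 0.082, 0.116], [0.074, 0.995, -0.073], [-0.122, -0.063, -0.991]]
wrist_force: [0.2, -0.7, 0.6]
finger_gap: 0.0514
finger_force: 0.0
clock: 23.25
ee_pos: [0.4677, -0.0003, 0.251]
orientation: [[-0.989, 0.082, 0.121], [0.073, 0.995, -0.07], [-0.126, -0.06, -0.99]]
wrist_force: [0.9, -0.8, -0.5]
finger_gap: 0.0513
finger_force: 0.0
[ 0.469 -0.001  0.248]
w 0.068 [313.9 222.8]
w 0.114 [311.  243.9]
 spool top [214.3 154.3]
s 0.068 [318.8 210.9]
s 0.114 [318.7 202.4]
 spool top [354.4 247.1]
t 0.068 [308.7 204.2]
t 0.114 [308.6 201.4]
 spool top [345.5 231.4]
213 [180, 183, 183, 184, 185, 184, 185, 185, 179, 181, 125, 128, 119, 61, 59, 59, 55, 143, 113, 171, 188, 189, 151, 182, 187] 311
216 [183, 182, 183, 184, 184, 184, 185, 185, 177, 186, 152, 96, 95, 113, 107, 105, 110, 88, 81, 184, 189, 189, 181, 162, 187] 311
219 [182, 1
[... 1380 characters left out ...]
7, 187, 187, 188, 188, 186] 311
252 [175, 176, 177, 179, 180, 181, 183, 183, 184, 183, 184, 180, 185, 187, 188, 185, 187, 187, 186, 187, 187, 188, 187, 188, 187] 311
255 [180, 179, 180, 181, 183, 182, 182, 181, 180, 179, 178, 177, 186, 187, 183, 124, 83, 180, 187, 187, 187, 187, 188, 188, 187] 311
258 [176, 176, 176, 177, 177, 177, 178, 179, 177, 176, 177, 170, 186, 186, 178, 164, 179, 171, 187, 186, 188, 187, 188, 187, 187] 311
261 [175, 176, 175, 177, 178, 179, 179, 180, 179, 181, 180, 180, 182, 185, 187, 184, 163, 148, 186, 186, 186, 188, 187, 188, 187] 311
264 [176, 178, 177, 177, 178, 177, 179, 180, 179, 180, 180, 179, 179, 186, 186, 184, 142, 144, 108, 118, 120, 125, 167, 186, 188] 311
```

```bash
python3 - <<'E'
from h import *
t0=load('top');t7=load('t7');s0=load('side');s7=load('s7');w=load('w7')
for n,a,b,box in[('bottle t',t0,t7,(235,230,270,260)),('jar t',t0,t7,(375,120,410,165)),('wash t',t0,t7,(422,205,460,240)),('short t',t0,t7,(182,188,200,210)),('bottle s',s0,s7,(235,230,265,260)),('jar s',s0,s7,(398,145,440,190))]:
    x,y,X,Y=box;d=np.abs(a['image'][y:Y,x:X].astype(int)-b['image'][y:Y,x:X]).max(2);print(n,(d>40).mean().round(3))
for n,F,c in(('t',t7,(345,231)),('s',s7,(354,247))):
    u,v=c;im=F['image'][v-14:v+15,u-14:u+15].astype(int);dk=im.max(2)<75;ys,xs=np.where(dk);rd=(im[...,0]>im[...,1]+35)&(im[...,0]<130)
    print(n,'dark blob',xs.mean()+u-14,ys.mean()+v-14,len(xs),'red',rd.sum(),(np.where(rd)[0].mean()+v-14) if rd.any() else None)
# wrist: spool
im=w['image'].astype(int);u,v=214,154;p=im[v-30:v+31,u-30:u+31];dk=p.max(2)<75;ys,xs=np.where(dk);print('w spool dark',len(xs),xs.min()+u-30,xs.max()+u-30,ys.min()+v-30,ys.max()+v-30)
# pin in side view
g=cv2.cvtColor(s7['image'],cv2.COLOR_RGB2GRAY).astype(int)
for y in range(194,226,2): print(y,g[y,308:330].tolist())
E
```

```text
bottle t 0.414
jar t 0.0
wash t 0.0
short t 0.0
bottle s 0.821
jar s 0.0
t dark blob 344.3777777777778 233.2 90 red 0 None
s dark blob 353.7925925925926 251.28148148148148 135 red 17 255.52941176470586
w spool dark 888 202 237 131 164
194 [175, 158, 127, 110, 95, 63, 27, 13, 14, 16, 17, 22, 22, 22, 23, 19, 13, 11, 12, 20, 90, 157]
196 [175, 176, 176, 177, 176, 158, 114, 58, 21, 19, 16, 15, 12, 13, 16, 18, 15, 8, 12, 60, 132, 170]
198 [175, 175, 175, 175, 177, 174, 142, 83, 49, 49, 35, 18, 10, 38, 102, 152, 159, 138, 117, 148, 172, 176]
200 [175, 175, 175, 175, 175, 176, 171, 119, 66, 57, 44, 22, 15, 86, 160, 180, 182, 174, 157, 169, 177, 176]
202 [175, 176, 176, 177, 175, 167, 154, 126, 91, 71, 86, 120, 100, 115, 168, 180, 178, 164, 139, 163, 176, 176]
204 [176, 176, 177, 177, 178, 169, 136, 147, 164, 164, 158, 146, 116, 142, 174, 180, 175, 157, 158, 173, 177, 177]
206 [175, 175, 175, 176, 176, 171, 132, 92, 96, 101, 91, 67, 74, 138, 174, 181, 173, 148, 165, 177, 177, 176]
208 [176, 177, 176, 175, 175, 175, 153, 98, 63, 50, 46, 51, 64, 123, 171, 181, 171, 143, 163, 175, 176, 175]
210 [176, 177, 177, 176, 177, 180, 170, 115, 64, 50, 54, 49, 46, 100, 166, 177, 164, 160, 172, 176, 176, 176]
212 [176, 176, 177, 176, 174, 175, 161, 122, 84, 63, 63, 67, 76, 108, 155, 168, 153, 168, 178, 177, 177, 177]
214 [177, 177, 177, 174, 164, 175, 175, 143, 106, 86, 82, 85, 90, 127, 168, 172, 151, 166, 177, 177, 176, 176]
216 [179, 178, 178, 171, 153, 168, 175, 147, 121, 103, 92, 96, 113, 126, 133, 145, 157, 173, 177, 177, 177, 177]
218 [138, 152, 167, 173, 160, 137, 146, 152, 138, 129, 127, 127, 126, 118, 104, 122, 168, 180, 179, 177, 178, 176]
220 [65, 69, 76, 88, 100, 95, 84, 88, 89, 93, 95, 91, 86, 84, 86, 103, 133, 139, 131, 123, 119, 107]
222 [62, 65, 67, 67, 66, 67, 67, 67, 68, 68, 67, 68, 68, 69, 68, 67, 68, 67, 66, 65, 65, 66]
224 [49, 46, 51, 53, 55, 58, 61, 63, 64, 64, 66, 67, 68, 67, 67, 68, 67, 65, 65, 62, 62, 59]
```

```bash
python3 -m handwheel '[{"jaw":0.4,"delta_pos":[0,0.1,-0.1],"turn":[0,0,0]},{"jaw":0.4,"delta_pos":[0,0.2,-0.25],"turn":[0,0,0]},{"jaw":0.4,"delta_pos":[0,0.35,-0.4],"turn":[0,0,0]},{"jaw":0.4,"delta_pos":[0,0.45,-0.4],"turn":[0,0,0]},{"jaw":0.4,"delta_pos":[0,0.45,-0.4],"turn":[0,0,0]}]'
python3 - <<'E'
from h import *
f=grab('wrist');save(f,'w8');w1=load('w1');w2=load('w2')
for n,F in(('w1',w1),('w2',w2),('w8',f)):
    im=F['image'].astype(int);m=((im[...,0]>150)&(im[...,2]<60)&(im[...,1]>90)).astype(np.uint8)
    k,l,st,c=cv2.connectedComponentsWithStats(m)
    print(n,'expect',proj(F,[.4235,.154,.072]).round(0),[(c[i].round(0).tolist(),ray(F,*c[i],.070)[:2].round(3).tolist(),int(st[i,4])) for i in range(1,k) if st[i,4]>80])
s=grab('side');s0=load('side');d=np.abs(s0['image'][230:260,235:265].astype(int)-s['image'][230:260,235:265]).max(2);print((d>40).mean())
E
```

```text
clock: 23.9
ee_pos: [0.467, 0.123, 0.3399]
orientation: [[-0.99, 0.076, 0.118], [0.068, 0.995, -0.071], [-0.123, -0.062, -0.99]]
wrist_force: [-0.6, -1.1, -1.4]
finger_gap: 0.0512
finger_force: 0.0
w1 expect [450.  56.] [([477.0, 15.0], [0.388, 0.176], 288), ([450.0, 55.0], [0.423, 0.155], 428), ([508.0, 173.0], [0.538, 0.229], 951), ([509.0, 157.0], [0.52, 0.227], 114), ([550.0, 201.0], [0.568, 0.28], 118)]
w2 expect [161. 233.] [([154.0, 163.0], [0.37, 0.196], 861), ([351.0, 232.0], [0.555, 0.267], 2311), ([160.0, 233.0], [0.423, 0.153], 440)]
w8 expect [350. 105.] [([377.0, 34.0], [0.35, 0.186], 568), ([350.0, 104.0], [0.423, 0.153], 263), ([482.0, 125.0], [0.458, 0.312], 180), ([426.0, 182.0], [0.529, 0.25], 1240)]
0.7977777777777778
```

The yellow bottle hasn't moved, and the pin, spool, jar, wash bottle and short pin are all as they should be. Handing in.

```bash
python3 -c "
from cell import workorder
print(workorder.job_done())"
```

```text
the job is handed in; nothing more can be done
None
```

The job is handed in at about 24 s; no verdict came back. The spool stands on the bench, the long pin is seated to the bottom of the blind hole and holds the arm, and the jar, both bottles and the short pin are undisturbed in the camera checks.

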